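# Stone the stage bed, load the welded inserts and bring them to the viewing mark

## Robot

A 6-joint arm with a two-finger parallel gripper is mounted at the origin on the work surface. World frame = base frame: x ahead of the robot, y to its left, z up, the work surface at z = 0. Lengths are in mm, angles in rad, forces in N, time in s.
With the tool pointing down it reaches from about 300 to 775 mm from the base axis. Payload 14.6 kg.
Tool frame: the origin (TCP) lies midway between the tips of the shut fingers; the grasp point (between the pads) lies 19 mm behind it (manip.grasp_offset is the distance from the TCP to the grasp point, in mm); z points along the fingers, y is the line along which they close (so a half turn about z gives the same grasp; the last joint's range is limited). The gripper opens to 94 mm and grips with 3 to 60 N. Pads are 16 mm wide; open, the fingers measure 119 mm over their backs; the gripper's body (75 mm by 177 mm) begins 78 mm behind the grasp point.
Start: joints at [-1.291, 0.3, 1.521, -0, 1.321, -0.067], TCP at [186.932, -517.248, 205.446] pointing down, gripper open.
Joint ranges: [-3.03, 3.03], [-0.79, 2.21], [0.23, 2.52], [-1.04, 4.18], [0, 3.07], [-2.55, 2.55]. Speed limits (rad/s): [2.22, 2.22, 2.57, 3.14, 3.14, 3.14].

## Interface

Orientations are given as [roll, pitch, yaw] about the fixed x, y, z axes, in that order (R = Rz(yaw) Ry(pitch) Rx(roll)).
In Python, from cell import manip, viewer gives the robot as it stands. The module is installed in compiled form; this text tells all that it offers.
- The arm moves only by the tool move_arm, never from a script. Its argument "moves" is a list of rows, each a list of 4 numbers: the shift along the tool's x, y, z in m, then the turn about the tool's z in rad. A call has 1 to 12 rows; each row is the pose to reach, as a shift and turn from the pose commanded when the call began, along the tool's axes at that moment; what a row does not reach only later rows make up. A row lasts 1/10 s, in which the tool goes at most 50 mm and 8.59 degrees, less where a joint would pass 70% of its speed; a pose out of reach is approached as far as the arm can. A call with a gripper value outside its range is refused whole. "jaw" is the finger opening in m, from 0 to 0.094, set as the call begins (left out, the last holds). The fingers move at their own pace and stop on an object; "squeeze" is the grip in N (left out, the last holds). Time passes only in rows, so rows that repeat a pose let the fingers close. It gives the time, the measured TCP pose, the force, the opening and the grip force at its end, in the units of the state.
- manip.read_state(): the state, without advancing time (a new reading comes with each control period).
- viewer.camera(name): name is "side" or "top"; returns a dict with "frame" (400x640x3 uint8, blue, green, red), "z_map" (400x640 float32, mm along the optical axis (not along the pixel's ray), 0 where there is no reading), "fx", "fy", "cx", "cy" (pixels), "origin" and "orientation" of the camera in the world. Camera axes: x right, y down, z forward; pixel columns grow to the right and rows downward; lengths in mm; the calibration is good to about 2 mm. A picture is of the moment at which its call begins.
- manip.sign_off(): hands the job in; it is judged then, once.
The state is a dict: "clock": time; "joints": joint angles; "qd": joint speeds; "effort": joint torques, N m; "eef_pos": TCP position; "eef_rot": TCP orientation; "wrist_force": force on the tool from outside, world axes, zero at the start; "moment": the same for the moment, N m; "finger_gap": finger opening in mm; "finger_force": force on a finger pad.
Only numpy, scipy, OpenCV 4.12 (cv2) and the standard library are available. Lean on these libraries where they do the work, as an engineer would, in place of code of your own. Each camera call takes 0.05 s, during which the arm holds its last target. There are 200 camera calls.

## Task

The microscope is swung aside so that the repaired mould inserts can be set up on its stage. First dress the bare bed of the clamped carriage: stroke the stoning block flat along it from the end with the black push post to the far end and back again, keeping its springs partly squeezed all the way, and put the block back in its blue rest. Then stand every insert upright on the bed, one end up against the back fence and square to it, and only after that unlock the red lever, slide the carriage along its rail until its yellow line meets the yellow line on the base, and lock the lever again; leave the ball vise, the control box and the oil bottle alone.

Things in the scene. Friction and masses are not known exactly. Their poses are not given: they have to be found in the camera images.
- station: the microscope's grey base, 150 x 790 x 15 mm, with a steel rail 60 mm wide along it. Origin: centre of its underside; x away from the robot, y along the rail, z up. A column 36 mm in diameter and 535 mm high stands at (150, 320) mm; from it the microscope is swung aside over (57, 569) mm, its lens 283 mm above the table
- carriage: steel stage carriage. Origin: centre of its bed's surface, 60 mm above the table; x away from the robot, y along the rail towards the microscope, z up. Bed: x -55 to +45, y -130 to +130 mm; at x = +45 mm a back fence 12 mm high all along. Slides along y only (7 N; locked it resists 40 N); starts some 300 mm short of the mark, locked. Yellow line at y = 0 on its front edge and over the fence
- push_post (a point): upright black post 20 mm in diameter on a bracket at the carriage's -y end, to slide it by. This point: on its axis, 18 mm below its top, at (0, -165, +20) mm of the carriage; the bracket's top is 32 mm below this point
- mark (a point): viewing mark: a yellow line 4 mm wide across the base, seen in front of and behind the rail. This point: at that place along the rail, over the rail's axis, at the height of the bed; axes parallel to the carriage's. The carriage is on the mark when its origin is here
- lever (a joint): clamp lever of the carriage, rad: 0 = locked (arm along the carriage's +y), 1.57 = unlocked (arm straight out to the robot, carriage -x). Turns about a vertical axis, stays where it is left, grips the rail below about 0.25, takes 2 to 5 N at the knob. It starts locked
- lever_knob (a point): middle of the upright red knob on the lever's end, 18 mm in diameter and 48 mm tall (from 30 mm below this point to 18 mm above it), 80 mm from the pivot; 72 mm above the table. The black arm under it is 14 mm wide and 8 mm high, its top 22 mm below this point
- lever_pivot (a point): the lever's pivot axis at the height of the knob's middle point, on the carriage at (-85, -40) mm; it moves with the carriage
- stone: stoning block: dark grey stone 74 mm (its x) x 44 mm (y) x 14 mm in a sprung foot, above it an aluminium plate (74 x 44 mm, 38 to 46 mm up) and on that an orange grip rib 66 mm long (x), 24 mm wide (y), from 46 to 84 mm above the origin. Origin: centre of the stone's underside with the springs not squeezed; z up. 0.3 kg
- stone_foot (a joint): how far the block's springs are squeezed, m: 0 = not at all, 0.015 = bottomed. The foot then stands that much higher in the block. 3 N start it moving and each further mm takes 0.6 N (7.5 N at half travel, 12 N at the stop)
- rest: the block's rest: shallow blue open tray with a dark rubber floor, fixed to the bench, 130 mm (x) x 100 mm (y) outside, 12 mm high, walls 4 mm, floor 4 mm. Origin: centre of its underside, z up
- insert_a: mould insert, a copper-coloured block 72 mm long (its x), 30 mm wide (y), 22 mm high, with a raised core 44 x 18 x 7 mm on top (29 mm over all) that carries a thin silvery weld seam; about 0.42 kg, the four are alike; two or three of the four are there, the others absent (None). Origin: centre of the underside, z up
- insert_b: mould insert, a copper-coloured block 72 mm long (its x), 30 mm wide (y), 22 mm high, with a raised core 44 x 18 x 7 mm on top (29 mm over all) that carries a thin silvery weld seam; about 0.42 kg, the four are alike; two or three of the four are there, the others absent (None). Origin: centre of the underside, z up
- insert_c: mould insert, a copper-coloured block 72 mm long (its x), 30 mm wide (y), 22 mm high, with a raised core 44 x 18 x 7 mm on top (29 mm over all) that carries a thin silvery weld seam; about 0.42 kg, the four are alike; two or three of the four are there, the others absent (None). Origin: centre of the underside, z up
- insert_d: mould insert, a copper-coloured block 72 mm long (its x), 30 mm wide (y), 22 mm high, with a raised core 44 x 18 x 7 mm on top (29 mm over all) that carries a thin silvery weld seam; about 0.42 kg, the four are alike; two or three of the four are there, the others absent (None). Origin: centre of the underside, z up
- ball_vise: bystander: black engraver's ball vise with two steel jaws on a rubber ring, 104 mm in diameter, 120 mm high, 3 kg. Origin: centre of the underside
- pendant: bystander: white joystick control box 85 x 130 x 35 mm with two black sticks. Origin: centre of the underside
- oil: bystander: white oil bottle with a red cap, 52 mm in diameter, 130 mm high. Origin: centre of the underside
Things that resemble listed ones, but are neither listed nor needed, are in the scene too. What is shaped like the insert_c but pink or turquoise is not meant.

How it is judged:
By the outcome, as a careful person would: the job done as asked, in the order asked, and still so for the second after the job is handed in, with the robot touching nothing.
Of insert_a, insert_b, insert_c, insert_d only 2 to 3 are there at a start; the rules pass over those that are not, and their reading is None.
At some moment in a run one of insert_a, insert_b, insert_c, insert_d may be knocked a few centimetres aside while the robot is not near it.
Once in a run the grip may slacken for a moment while it holds something.
It also fails if it takes over 210 s, if anything falls off the work surface, if the arm or the gripper's body presses on something with over 40 N, if the wrist force passes 120 N, or if a joint passes its speed limit or range.

## Working session

There is one attempt and no reset: what is moved stays moved. The work goes in short steps, Python scripts to look and compute and a tool call to move; the robot and the scene stay as the last step left them, time stands still between calls to the robot, and variables do not carry over. Pictures are saved under pics/ and viewed, at most 14 in all, crops included, and the job is handed in when it is done.

Besides the shell and the picture viewer there is one more tool, called after "Request:" as a command line: name --pt "numbers of a row" for each row, then --argument value for the rest. move_arm: Moves the arm, as the interface text tells. Its arguments: {"type":"object","properties":{"moves":{"type":"array"},"jaw":{"type":"number"},"squeeze":{"type":"number"}},"required":["moves"]}

```bash
mkdir -p pics; cat > h.py <<'E'
import numpy as np, cv2
from cell import manip, viewer
def cam(name):
    c=viewer.camera(name); return c
def R_of(c):
    o=np.array(c["orientation"],float)
    if o.shape==(3,3): return o
    from scipy.spatial.transform import Rotation as Ro
    return Ro.from_euler('xyz',o).as_matrix() if o.size==3 else Ro.from_quat(o).as_matrix()
def cloud(c):
    z=c["z_map"].astype(float); v,u=np.mgrid[0:z.shape[0],0:z.shape[1]]
    P=np.stack([(u-c["cx"])/c["fx"]*z,(v-c["cy"])/c["fy"]*z,z],-1)
    P=P@R_of(c).T+np.array(c["origin"]); P[z==0]=np.nan
    return P
def plane(c,u,v,h):
    d=R_of(c)@np.array([(u-c["cx"])/c["fx"],(v-c["cy"])/c["fy"],1]); o=np.array(c["origin"],float)
    return o+d*(h-o[2])/d[2]
E
python3 - <<'E'
from h import *
for n in("top","side"):
    c=cam(n); cv2.imwrite(f"pics/{n}0.png",c["frame"]); np.save(f"{n}0.npy",c,allow_pickle=True)
    print(n,c["fx"],c["cx"],c["cy"],c["origin"],c["orientation"])
print(manip.read_state())
E
```

```text
top 373.8744211205437 305.0061411464529 201.88577905980287 [392.03182777   7.15934716 935.1854133 ] [-2.98065224  0.00767447 -1.5613361 ]
side 461.37223436957726 324.3423322978517 196.44759903241265 [339.44815751 844.68449694 747.77202013] [-2.22748627  0.00425415 -2.90759161]
{'clock': 0.1, 'joints': array([-1.29060124e+00,  3.00428706e-01,  1.52147478e+00, -1.07863961e-05,
        1.32072112e+00, -6.66026312e-02]), 'qd': array([-0.00081545, -0.0027739 , -0.00265407,  0.00028864, -0.00027761,
        0.00068305]), 'effort': array([ 1.55368649e-03, -5.32644546e+01, -3.53283584e+01,  7.09601166e-02,
        2.34927284e-02, -5.25395910e-05]), 'eef_pos': array([ 186.86957515, -517.04329664,  204.95455561]), 'eef_rot': array([-3.14056229e+00, -5.82554684e-05,  3.46800360e-01]), 'wrist_force': array([-0.35922835,  0.98473237,  0.11481586]), 'moment': array([ 0.00094333, -0.0153129 ,  0.0164176 ]), 'finger_force': 0.0, 'finger_gap': 94.06658811110049}
```

View pics/top0.png

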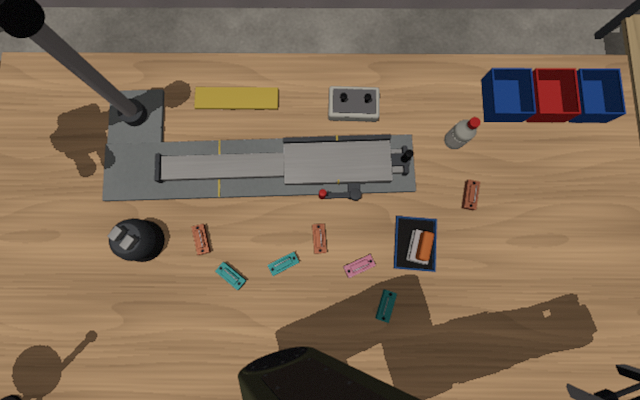

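View pics/side0.png

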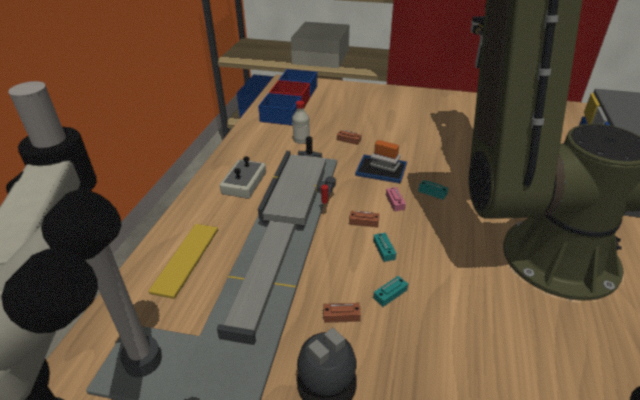

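Top view: copper inserts at about (201,239), (319,239) and (471,195), the stone in its rest at (416,243), the carriage centred near (338,160) with its post at (407,155) and the red knob at (322,194). The base's yellow line is at u≈219. The side view agrees.

```bash
cat >> h.py <<'E'
def rect(P,m,hlo,hhi,xy=None):
    """points in mask with height band -> minAreaRect in world mm (center, long, short, yaw of long axis)"""
    k=m&(P[...,2]>hlo)&(P[...,2]<hhi); q=P[k]
    (cx,cy),(w,h),a=cv2.minAreaRect(q[:,:2].astype(np.float32))
    if w<h: w,h,a=h,w,a+90
    return np.round([cx,cy,w,h,(a+90)%180-90],1),np.round(np.median(q[:,2]),1),len(q)
def copper(c):
    hsv=cv2.cvtColor(c["frame"],cv2.COLOR_BGR2HSV)
    m=((hsv[...,0]<14)|(hsv[...,0]>176))&(hsv[...,1]>90)&(hsv[...,2]>60)
    return m,hsv
def blobs(m,amin=40):
    n,l,s,ce=cv2.connectedComponentsWithStats(m.astype(np.uint8))
    return [(l==i,s[i],ce[i]) for i in range(1,n) if s[i][4]>=amin]
E
python3 - <<'E'
from h import *
for n in("top","side"):
    c=np.load(f"{n}0.npy",allow_pickle=True).item(); P=cloud(c); m,hsv=copper(c)
    print(n)
    for b,s,ce in blobs(m):
        q=P[b]; print(s[:5],hsv[b].mean(0).round(),np.nanmin(q,0).round(),np.nanmax(q,0).round(),np.nanmedian(q,0).round())
c=np.load("top0.npy",allow_pickle=True).item();f=c["frame"]
a=cv2.resize(f[180:270,180:340],None,fx=5,fy=5,interpolation=cv2.INTER_CUBIC)[:,:800]
b=cv2.resize(f[130:280,380:500],None,fx=4,fy=4,interpolation=cv2.INTER_CUBIC)
cv2.imwrite("pics/c1.png",np.vstack([a[:],])); cv2.imwrite("pics/c2.png",b)
E
```

```text
top
[ 526   67   55   56 2390] [ 14. 199. 106.] [ 759. -705.   -5.] [ 917. -558.   63.] [ 827. -632.   24.]
[467 116  14  13 130] [  4. 185. 131.] [ 698. -441.   -2.] [ 776. -355.  133.] [ 708. -365.  128.]
[461 179  20  32 373] [  9. 141. 124.] [ 526. -420.   -4.] [ 602. -378.   33.] [ 562. -394.   22.]
[318 189   9  10  65] [ 13. 184. 129.] [545. -33.  -1.] [570. -17.  92.] [550. -24.  88.]
[312 223  15  31 361] [  9. 136. 148.] [415. -37.  -3.] [488.  -2.  34.] [451. -19.  22.]
[191 224  19  31 355] [  9. 137. 150.] [410. 248.  -3.] [485. 302.  32.] [446. 271.  22.]
[416 231  18  30 403] [ 11. 185. 137.] [ 400. -300.    2.] [ 466. -242.   91.] [ 432. -256.   86.]
side
[    0     0   220   221 33057] [ 11. 188. 119.] [  551. -1682.  -675.] [1672.  623.  543.] [1656. -738.  -62.]
[ 209    0   31   58 1262] [ 11. 184. 109.] [ 1471. -2123.  -341.] [ 1670. -1394.   111.] [ 1654. -1898.  -167.]
[241   0   6  38  74] [ 10. 135.  95.] [ 1471. -2275.  -362.] [ 1670. -1785.    10.] [ 1647. -2218.  -166.]
[ 386    0  100   93 7858] [ 33. 183.  81.] [  113. -2265.  -627.] [ 635. -553.  333.] 
[... 215 characters left out ...]
90.  -228.] [ 1654. -1882.  -551.]
[268  80  43  29 560] [ 35. 185.  96.] [ 695. -787.   -3.] [ 929. -348.  132.] [ 810. -652.   44.]
[337 130  24  15 248] [ 10. 137. 101.] [ 524. -449.   -3.] [ 606. -372.   33.] [ 559. -388.   20.]
[374 140  25  19 339] [ 11. 180. 119.] [ 396. -425.   -2.] [ 477. -237.   92.] [ 429. -250.   78.]
[321 184   8  21 145] [ 20. 170.  96.] [ 542. -108.   -1.] [572. -11.  92.] [549. -19.  67.]
[386 186  21  18  52] [ 38.  99. 152.] [ 354. -192.   -3.] [413. -95.  28.] [ 382. -147.    3.]
[349 211  31  17 410] [ 10. 138. 108.] [412. -35.  -1.] [487.   2.  33.] [448.  -8.  21.]
[323 303  38  20 667] [ 10. 138. 111.] [407. 243.  -2.] [486. 297.  33.] [443. 280.  21.]
```

View pics/c1.png

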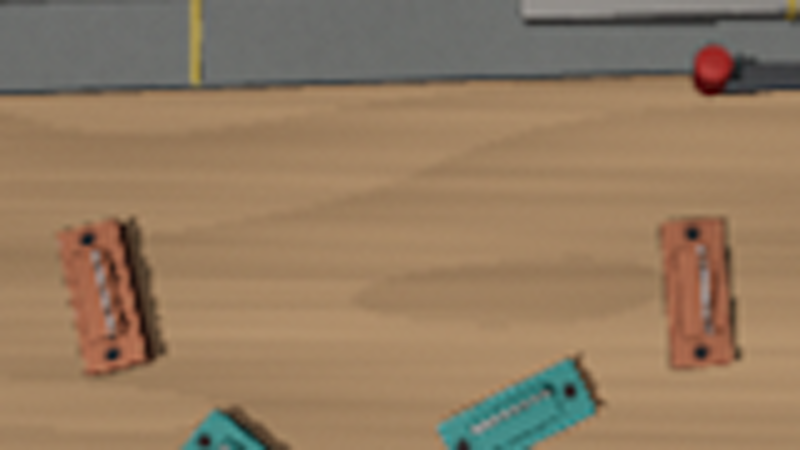

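View pics/c2.png

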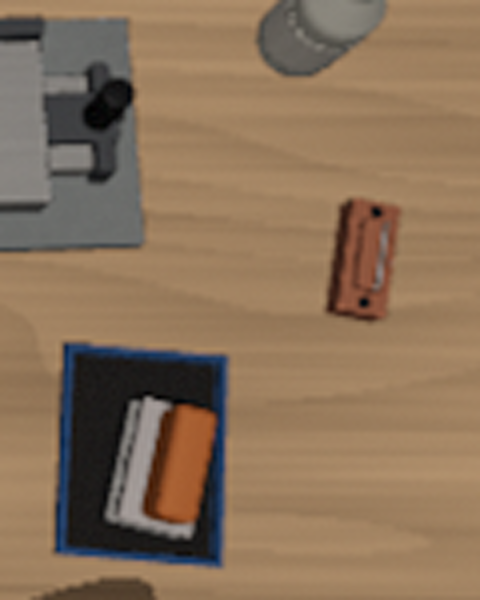

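```bash
cat > m.py <<'E'
from h import *
import sys
def top_rect(c,h,region,tol=4,mask=None):
    """world rect of surface at height h inside region(xmin,xmax,ymin,ymax); pixel outline cast on plane h"""
    P=cloud(c); x0,x1,y0,y1=region
    k=(abs(P[...,2]-h)<tol)&(P[...,0]>x0)&(P[...,0]<x1)&(P[...,1]>y0)&(P[...,1]<y1)
    if mask is not None: k&=mask
    k=cv2.morphologyEx(k.astype(np.uint8),cv2.MORPH_OPEN,np.ones((2,2),np.uint8))
    bl=blobs(k,20)
    if not bl: return None
    b=max(bl,key=lambda t:t[1][4])[0]; v,u=np.nonzero(b)
    q=np.array([plane(c,a,d,h)[:2] for a,d in zip(u,v)],np.float32)
    (cx,cy),(w,hh),a=cv2.minAreaRect(q)
    if w<hh: w,hh,a=hh,w,a+90
    return np.round([cx,cy,w,hh,(a+90)%180-90,np.median(P[b][:,2])],1),len(u)
E
python3 - <<'E'
from m import *
for n in("top","side"):
    c=np.load(f"{n}0.npy",allow_pickle=True).item(); m,hsv=copper(c)
    print(n)
    for nm,h,r,tol,mk in [("bed",60,(540,720,-260,150),5,None),("rail/base",15,(450,760,-280,520),5,None),("rib",84,(380,490,-330,-210),6,None),
       ("A",22,(390,500,220,320),9,m),("B",22,(400,500,-60,30),9,m),("C",22,(510,620,-440,-350),9,m),("post",98,(580,720,-290,-190),6,None),("knob",90,(520,600,-60,20),6,None),("tray",12,(360,500,-330,-180),4,None),("pend",35,(680,820,-180,0),6,None)]:
        print(nm,top_rect(c,h,r,tol,mk))
    y=(abs(hsv[...,0].astype(int)-25)<6)&(hsv[...,1]>110)&(hsv[...,2]>90)
    for b,s,ce in blobs(y,4):
        q=cloud(c)[b]; print("yel",s,ce.round(1),np.nanmedian(q,0).round(1))
E
```

```text
top
bed (array([633. , -64.7, 259.1, 103.2, -87.8,   nan]), 4406)
rail/base (array([649.4, 213.3, 609.5, 215.9, -89.6,   nan]), 8542)
rib (array([ 431. , -261.6,   66.2,   24.9,  -15. ,    nan]), 313)
A (array([444.8, 268.1,  71.6,  29.4,  14.7,   nan]), 306)
B (array([449.9, -22.5,  71.1,  29.9,   4.4,   nan]), 318)
C (array([ 561.3, -399.1,   72.8,   32.5,  -11.6,    nan]), 334)
post (array([ 6.432e+02, -2.280e+02,  1.670e+01,  1.650e+01,  4.000e-01,
        9.640e+01]), 55)
knob (array([ 5.502e+02, -2.850e+01,  1.410e+01,  1.380e+01,  1.000e-01,
              nan]), 45)
tray (array([ 455.1, -212.6,   46.7,    2.5,   -1.7,    6.7]), 40)
pend (array([ 786.3, -109.6,  128. ,   64.5,  -89.7,    nan]), 1082)
yel [ 194   87   85   22 1836] [235.8  97.5] [818.  200.   11.2]
yel [336 135   2   6  12] [336.5 137.5] [689.9 -59.2  70.8]
yel [219 140   1  14  14] [219.  146.5] [683.  237.2  14.9]
yel [218 179   2  18  35] [218.5 187.3] [577.  233.4  15.3]
side
bed (array([632.2, -54.2, 263.8, 112.8, -88. ,   nan]), 2547)
rail/base (array([655.1, 212.9, 613.5, 220.9, -88.5,   nan]), 12234)
rib (array([ 425.2, -250.8,   68.9,   35.6,  -13.9,   84.7]), 152)
A (array([440.5, 278.2,  70.6,  35. ,  15.7,   nan]), 462)
B (array([445.3, -10. ,  71.6,  42.4,   1.9,  21.6]), 298)
C (array([ 554.8, -385.4,   75.1,   43.7,   -9.1,    nan]), 153)
post (array([ 635.4, -215.2,   26.9,   16.5,  -74.9,    nan]), 32)
knob (array([545.7, -15.4,  20. ,  14.4, -76.9,  86.9]), 34)
tray (array([ 475.7, -204.4,   37.9,    9.5,   -3.5,    8.9]), 29)
pend (array([781.8, -97.6, 131.5,  71.3, -89.8,   nan]), 633)
yel [591  93   9  14  51] [594.7  99.4] [ -88.7 -399.3  209.5]
yel [273 176   4   2   6] [274.5 176.5] [689.  -59.6  72.5]
yel [ 149  224   69   75 2070] [182.9 261.3] [814.4 217.3  11.5]
yel [228 276  16   4  26] [235.  277.2] [682.8 236.5  15.1]
yel [275 283  21   4  32] [284.8 284.7] [573.7 233.1  15.9]
```

```bash
cat >> h.py <<'E'
CO=np.array([637.3,-63.0]); CY=0.037
def W(x,y,o=CO,yaw=CY):
    c,s=np.cos(yaw),np.sin(yaw); return np.array([o[0]+c*x-s*y,o[1]+s*x+c*y])
def go(x,y,z,yaw,st=None):
    """tool shift (m) and turn (rad) to reach a world TCP pose, tool down"""
    st=st or manip.read_state(); p=st["eef_pos"]; w=st["eef_rot"][2]
    d=(np.array([x,y,z])-p)/1000; c,s=np.cos(w),np.sin(w)
    t=-(yaw-w); t=(t+np.pi)%(2*np.pi)-np.pi
    return np.round([c*d[0]+s*d[1],s*d[0]-c*d[1],-d[2],t],4).tolist()
E
python3 - <<'E'
from h import *
c=np.load("top0.npy",allow_pickle=True).item()
hsv=cv2.cvtColor(c["frame"],cv2.COLOR_BGR2HSV)
m=(abs(hsv[...,0].astype(int)-110)<12)&(hsv[...,1]>120)
m[:, :380]=0;m[:200]=0;m[:,450:]=0
v,u=np.nonzero(m);q=np.array([plane(c,a,b,12)[:2] for a,b in zip(u,v)],np.float32)
print(cv2.minAreaRect(q),len(q))
P=cloud(c);k=(hsv[...,1]>150)&(hsv[...,0]<16);k[:225]=0;k[:,:405]=0;k[:,440:]=0;k[265:]=0
z=P[...,2][k];print(np.nanpercentile(z,[20,50,80]))
v,u=np.nonzero(k&(P[...,2]>80));print(P[v,u].mean(0))
print("pick",go(431,-261.6,160,-.262),go(431,-261.6,54,-.262))
print(W(-5,-105),W(-5,105))
E
```

```text
((441.8466796875, -255.02545166015625), (99.55891418457031, 127.38518524169922), 85.74518585205078) 395
[78.26024187 86.13523156 87.84788174]
[ 433.14364987 -258.88053528   86.50891166]
pick [0.3164, -0.1573, 0.045, 0.6088] [0.3164, -0.1573, 0.151, 0.6088]
[ 636.18753574 -168.11309349] [628.41930848  41.74317791]
```

Request:
move_arm --pt "0.035 -0.018 0.0 0.07" --pt "0.08 -0.04 0.005 0.15" --pt "0.12 -0.06 0.01 0.23" --pt "0.16 -0.08 0.015 0.31" --pt "0.2 -0.1 0.02 0.39" --pt "0.24 -0.12 0.03 0.47" --pt "0.28 -0.14 0.035 0.55" --pt "0.317 -0.157 0.045 0.609" --pt "0.317 -0.157 0.045 0.609" --pt "0.317 -0.157 0.045 0.609" --pt "0.317 -0.157 0.045 0.609" --jaw 0.06 --squeeze 40

```text
clock: 1.2
eef_pos: [431.2, -262.5, 160.6]
eef_rot: [3.141, 0.0, -0.262]
wrist_force: [0.2, -0.3, 1.6]
finger_gap: 59.8
finger_force: 0.0
```

```bash
python3 -c "
from h import *
print(go(432,-261,54,-.262))"
```

```text
[0.0004, -0.0017, 0.1066, -0.0003]
```

Request:
move_arm --pt "0 -0.001 0.03 0" --pt "0 -0.001 0.06 0" --pt "0 -0.001 0.09 0" --pt "0 -0.001 0.1 0" --pt "0 -0.001 0.106 0" --pt "0 -0.001 0.106 0" --pt "0 -0.001 0.106 0"

```text
clock: 1.9
eef_pos: [432.4, -261.5, 55.7]
eef_rot: [3.141, -0.002, -0.262]
wrist_force: [-0.8, 0.4, 0.4]
finger_gap: 60.0
finger_force: 0.0
```

Request:
move_arm --pt "0 0 0 0" --pt "0 0 0 0" --pt "0 0 0 0" --pt "0 0 0 0" --pt "0 0 0 0" --pt "0 0 0 0" --pt "0 0 0 0" --jaw 0.0

```text
clock: 2.6
eef_pos: [432.0, -260.8, 54.5]
eef_rot: [-3.142, -0.0, -0.262]
wrist_force: [0.9, 0.3, 2.4]
finger_gap: 24.2
finger_force: 39.9
```

Request:
move_arm --pt "0 0 -0.015 0" --pt "0 0 -0.045 0" --pt "0 0 -0.08 0" --pt "0 0 -0.11 0" --pt "0 0 -0.12 0" --pt "0 0 -0.12 0"

```text
clock: 3.2
eef_pos: [432.1, -261.1, 174.8]
eef_rot: [3.141, -0.001, -0.262]
wrist_force: [0.8, -0.7, -3.5]
finger_gap: 24.0
finger_force: 39.9
```

```bash
python3 -c "
from h import *
print(go(*W(-5,-108),174,CY), W(-5,-108),W(-5,108))"
```

```text
[0.1739, -0.1398, 0.0008, -0.2992] [ 636.29851042 -171.11104023] [628.3083338   44.74112464]
```

Request:
move_arm --pt "0.01 -0.008 0 -0.02" --pt "0.03 -0.024 0 -0.05" --pt "0.055 -0.044 0 -0.1" --pt "0.08 -0.065 0 -0.15" --pt "0.105 -0.085 0 -0.2" --pt "0.13 -0.105 0 -0.25" --pt "0.155 -0.125 0 -0.28" --pt "0.17 -0.136 0 -0.299" --pt "0.174 -0.14 0 -0.299" --pt "0.174 -0.14 0 -0.299" --pt "0.174 -0.14 0 -0.299"

```text
clock: 4.3
eef_pos: [635.6, -170.9, 173.6]
eef_rot: [-3.141, 0.001, 0.036]
wrist_force: [0.4, 0.3, -3.8]
finger_gap: 23.7
finger_force: 4.0
```

```bash
python3 - <<'E'
from m import *
print(go(*W(-5,-108),112,CY))
c=cam("top"); s=cam("side")
a=c["frame"][90:240,240:440]; b=s["frame"][100:250,220:420]
cv2.imwrite("pics/s1.png",np.hstack([cv2.resize(a,None,fx=2,fy=2),cv2.resize(b,None,fx=2,fy=2)]))
E
```

```text
[0.0007, 0.0002, 0.0616, -0.0007]
```

View pics/s1.png

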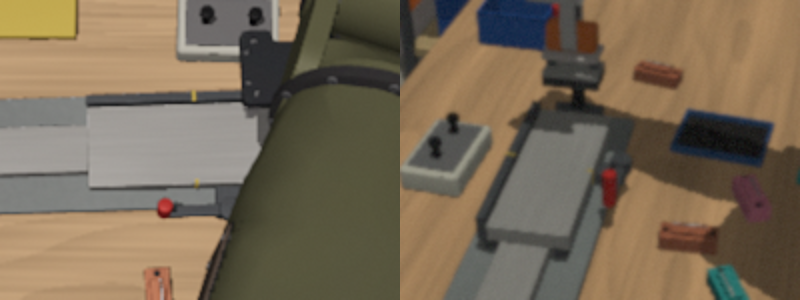

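The side view shows the block still in the fingers, over the carriage's post end at about (573,70) in the crop. The grip reading has dropped to 4 N, so I'll hold still for a moment and check.

Request:
move_arm --pt "0 0 0 0" --pt "0 0 0 0" --pt "0 0 0 0" --pt "0 0 0 0" --squeeze 50

```text
clock: 4.8
eef_pos: [636.2, -170.9, 174.6]
eef_rot: [3.142, -0.0, 0.037]
wrist_force: [0.3, 0.3, -2.4]
finger_gap: 23.6
finger_force: 50.0
```

```bash
python3 - <<'E'
from m import *
print(go(*W(-5,-108),112,CY))
s=cam("side"); hsv=cv2.cvtColor(s["frame"],cv2.COLOR_BGR2HSV);P=cloud(s)
k=(hsv[...,1]>150)&(hsv[...,0]<16)&(abs(P[...,0]-636)<60)&(abs(P[...,1]+171)<60)
print(k.sum(),np.nanpercentile(P[k],[5,50,95],axis=0).round())
k=(abs(P[...,0]-636)<50)&(abs(P[...,1]+165)<45)&(P[...,2]>100)&(P[...,2]<175)
z=P[...,2][k]; print(np.histogram(z,bins=range(100,180,5)))
cv2.imwrite("pics/s2.png",cv2.resize(s["frame"][90:190,250:380],None,fx=6,fy=6,interpolation=cv2.INTER_CUBIC)[:, :800])
E
```

```text
[0.0, 0.0002, 0.0626, -0.0004]
196 [[ 602. -169.  177.]
 [ 618. -160.  196.]
 [ 660. -156.  208.]]
(array([  0,   0,   0,   0,  14,  52,  50,  57, 167,  39,  10,   0,  23,
       111,  52]), array([100, 105, 110, 115, 120, 125, 130, 135, 140, 145, 150, 155, 160,
       165, 170, 175]))
```

View pics/s2.png

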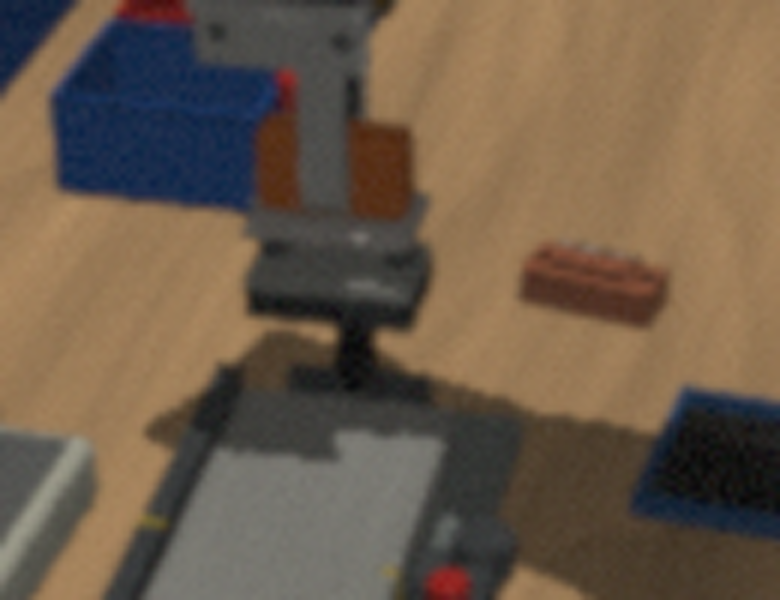

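The block hangs level in the crop, with the rib at about y=165 and the stone at about y=285, and has not slipped. I'll lower it onto the bed.

Request:
move_arm --pt "0 0 0.02 0" --pt "0 0 0.045 0" --pt "0 0 0.055 0" --pt "0 0 0.06 0" --pt "0 0 0.065 0" --pt "0 0 0.068 0" --pt "0 0 0.071 0" --pt "0 0 0.071 0" --pt "0 0 0.071 0"

```text
clock: 5.75
eef_pos: [636.7, -170.9, 104.5]
eef_rot: [3.141, -0.001, 0.037]
wrist_force: [-3.3, 0.2, 5.2]
finger_gap: 23.4
finger_force: 50.0
```

Request:
move_arm --pt "0 -0.004 0 0" --pt "0 -0.012 0 0" --pt "0 -0.022 0 0" --pt "0 -0.032 0 0" --pt "0 -0.042 0 0" --pt "0 -0.052 0 0" --pt "0 -0.062 0 0" --pt "0 -0.072 0 0" --pt "0 -0.082 0 0" --pt "0 -0.092 0 0" --pt "0 -0.102 0 0" --pt "0 -0.108 0 0"

```text
clock: 6.95
eef_pos: [633.2, -63.0, 104.8]
eef_rot: [3.14, -0.003, 0.037]
wrist_force: [0.9, -4.4, 4.2]
finger_gap: 24.0
finger_force: 50.0
```

Request:
move_arm --pt "0 -0.008 0 0" --pt "0 -0.018 0 0" --pt "0 -0.028 0 0" --pt "0 -0.038 0 0" --pt "0 -0.048 0 0" --pt "0 -0.058 0 0" --pt "0 -0.068 0 0" --pt "0 -0.078 0 0" --pt "0 -0.088 0 0" --pt "0 -0.098 0 0" --pt "0 -0.108 0 0" --pt "0 -0.108 0 0"

```text
clock: 8.15
eef_pos: [629.2, 45.9, 104.8]
eef_rot: [3.142, -0.003, 0.038]
wrist_force: [0.3, 3.0, 5.7]
finger_gap: 24.0
finger_force: 50.0
```

```bash
python3 - <<'E'
from m import *
st=manip.read_state(); print(st["eef_pos"],st["wrist_force"],go(*W(-5,108),103.5,CY))
c=cam("top"); s=cam("side")
a=c["frame"][90:240,200:400]; b=s["frame"][100:250,220:420]
cv2.imwrite("pics/s3.png",np.hstack([cv2.resize(a,None,fx=2,fy=2),cv2.resize(b,None,fx=2,fy=2)]))
E
```

```text
[629.16035653  45.94437791 104.75377294] [0.26781388 3.04457713 5.70582739] [-0.0009, 0.0012, 0.0013, 0.0006]
```

View pics/s3.png

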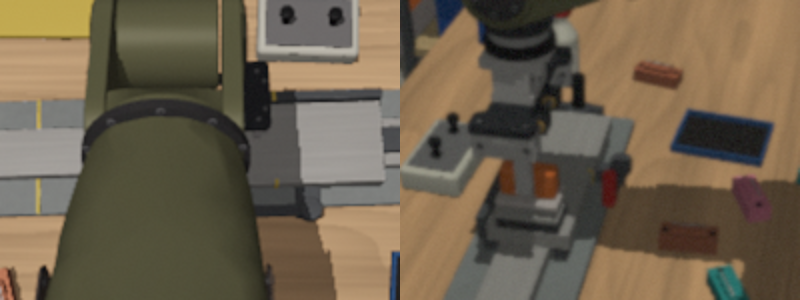

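The block sits flat at the far end of the bed, at about (535,215) in the crop. Now the return stroke.

Request:
move_arm --pt "0 0.004 0 0" --pt "0 0.012 0 0" --pt "0 0.022 0 0" --pt "0 0.032 0 0" --pt "0 0.042 0 0" --pt "0 0.052 0 0" --pt "0 0.062 0 0" --pt "0 0.072 0 0" --pt "0 0.082 0 0" --pt "0 0.092 0 0" --pt "0 0.102 0 0" --pt "0 0.108 0 0"

```text
clock: 9.45
eef_pos: [633.1, -62.9, 104.6]
eef_rot: [-3.141, -0.002, 0.037]
wrist_force: [0.7, 4.3, 5.4]
finger_gap: 23.4
finger_force: 50.0
```

Request:
move_arm --pt "0 0.008 0 0" --pt "0 0.018 0 0" --pt "0 0.028 0 0" --pt "0 0.038 0 0" --pt "0 0.048 0 0" --pt "0 0.058 0 0" --pt "0 0.068 0 0" --pt "0 0.078 0 0" --pt "0 0.088 0 0" --pt "0 0.098 0 0" --pt "0 0.108 0 0" --pt "0 0.108 0 0"

```text
clock: 10.65
eef_pos: [637.0, -171.9, 104.7]
eef_rot: [3.141, -0.003, 0.036]
wrist_force: [-0.2, -3.6, 5.0]
finger_gap: 23.7
finger_force: 50.0
```

Request:
move_arm --pt "0 0 -0.005 0" --pt "0 0 -0.015 0" --pt "0 0 -0.03 0" --pt "0 0 -0.05 0" --pt "0 0 -0.065 0" --pt "0 0 -0.07 0" --pt "0 0 -0.07 0"

```text
clock: 11.35
eef_pos: [636.5, -170.7, 174.2]
eef_rot: [3.141, -0.001, 0.037]
wrist_force: [0.3, 0.1, -3.1]
finger_gap: 23.6
finger_force: 50.0
```

```bash
python3 - <<'E'
from m import *
print(go(441.8,-255,170,-.07))
E
```

```text
[-0.1976, 0.077, 0.0042, 0.1069]
```

Request:
move_arm --pt "-0.01 0.004 0 0.01" --pt "-0.03 0.012 0 0.02" --pt "-0.055 0.021 0 0.03" --pt "-0.08 0.031 0 0.05" --pt "-0.105 0.041 0 0.06" --pt "-0.13 0.05 0 0.08" --pt "-0.155 0.06 0 0.09" --pt "-0.18 0.07 0 0.1" --pt "-0.194 0.075 0 0.107" --pt "-0.198 0.077 0 0.107" --pt "-0.198 0.077 0 0.107" --pt "-0.198 0.077 0 0.107"

```text
clock: 12.55
eef_pos: [441.8, -254.7, 173.3]
eef_rot: [-3.141, -0.0, -0.07]
wrist_force: [0.8, -0.3, -2.9]
finger_gap: 23.6
finger_force: 50.0
```

Request:
move_arm --pt "0 0 0.02 0" --pt "0 0 0.05 0" --pt "0 0 0.08 0" --pt "0 0 0.1 0" --pt "0 0 0.108 0" --pt "0 0 0.114 0" --pt "0 0 0.119 0" --pt "0 0 0.119 0" --pt "0 0 0.119 0"

```text
clock: 13.45
eef_pos: [441.6, -255.2, 55.1]
eef_rot: [3.141, -0.001, -0.07]
wrist_force: [0.3, 0.0, -3.0]
finger_gap: 23.9
finger_force: 50.0
```

Request:
move_arm --pt "0 0 0.001 0" --pt "0 0 0.002 0" --pt "0 0 0.002 0" --pt "0 0 0.002 0"

```text
clock: 13.85
eef_pos: [441.6, -255.2, 52.8]
eef_rot: [3.141, -0.001, -0.07]
wrist_force: [2.4, 0.2, 3.5]
finger_gap: 23.7
finger_force: 50.0
```

Request:
move_arm --pt "0 0 0.002 0" --pt "0 0 0.002 0" --pt "0 0 0.002 0" --pt "0 0 0.002 0" --pt "0 0 0.002 0" --pt "0 0 -0.03 0" --pt "0 0 -0.07 0" --pt "0 0 -0.115 0" --pt "0 0 -0.115 0" --jaw 0.06

```text
clock: 14.75
eef_pos: [443.1, -256.2, 173.0]
eef_rot: [3.137, -0.008, -0.07]
wrist_force: [0.5, -0.0, -0.5]
finger_gap: 59.9
finger_force: 0.0
```

```bash
python3 - <<'E'
from m import *
c=cam("top"); np.save("t1.npy",c,allow_pickle=True); s=cam("side"); m,_=copper(c)
P=cloud(c)
for b,sx,ce in blobs(m): print(sx,np.nanmedian(P[b],0).round())
for nm,r in [("A",(380,530,200,340)),("B",(380,530,-100,60)),("C",(500,640,-460,-330))]:
  try: print(nm,top_rect(c,22,r,9,m))
  except Exception as e: print(e)
print(go(*[449.9,-22.5,120],.077))
print(go(*[561.3,-399.1,120],-.2))
print(manip.read_state()["joints"])
cv2.imwrite("pics/s4.png",cv2.resize(s["frame"][80:330,200:450],None,fx=2.4,fy=2.4))
E
```

```text
[ 526   67   55   56 2397] [ 826. -632.   24.]
[467 116  14  13 130] [ 709. -365.  128.]
[462 179  19  21 180] [ 583. -391.   21.]
[318 189   9  10  67] [550. -24.  88.]
[312 223  15  31 360] [451. -19.  22.]
[191 224  20  31 375] [446. 270.  22.]
[415 251  15   6  73] [ 416. -251.   85.]
A (array([444.6, 268.1,  72.1,  29.4,  15.3,  22.5]), 306)
B (array([449.8, -22.5,  71.2,  29.9,   4.4,   nan]), 321)
C (array([ 575.1, -400.7,   45.2,   30.1,  -11.3,    nan]), 124)
[-0.0078, -0.2326, 0.0478, -0.1472]
[0.1297, 0.1352, 0.0478, 0.1298]
[-5.95915266e-01  2.44996942e-01  1.68169953e+00 -3.27365688e-05
  1.21346045e+00  1.04512845e+00]
```

View pics/s4.png

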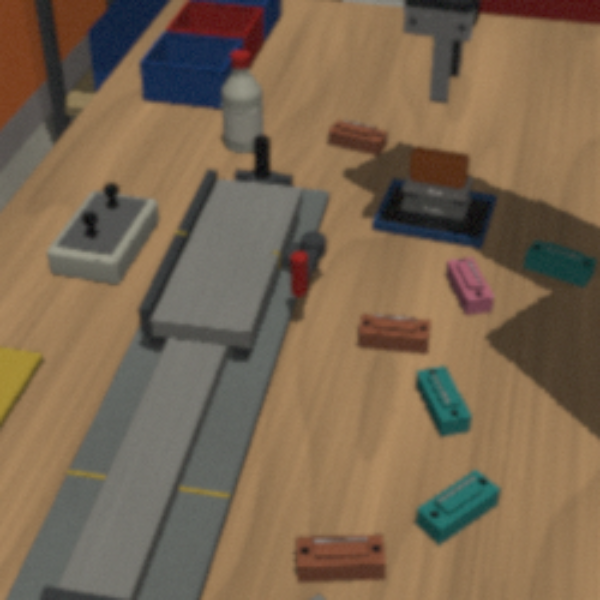

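The block stands in the blue rest at (437,185) in the crop, the carriage has not moved, and the inserts are where they were. Next is insert C at (561,-399).

Request:
move_arm --pt "0.025 0.026 0 0.03" --pt "0.055 0.057 0 0.06" --pt "0.085 0.089 0.01 0.09" --pt "0.115 0.12 0.03 0.12" --pt "0.13 0.135 0.06 0.13" --pt "0.13 0.135 0.1 0.13" --pt "0.13 0.135 0.13 0.13" --pt "0.13 0.135 0.13 0.13" --pt "0.13 0.135 0.13 0.13"

```text
clock: 15.75
eef_pos: [561.3, -398.6, 37.0]
eef_rot: [-3.141, 0.001, -0.2]
wrist_force: [-0.1, 0.0, 0.3]
finger_gap: 60.1
finger_force: 0.0
```

```bash
python3 - <<'E'
from m import *
s=cam("side"); m,_=copper(s); P=cloud(s)
print(top_rect(s,22,(500,640,-460,-330),9,m))
print(go(561.3,-399.1,4.5,-.2))
E
```

```text
(array([ 538. , -380.2,   46.8,   37.1,   85.7,   20. ]), 81)
[-0.0005, 0.0002, 0.0341, -0.0001]
```

Request:
move_arm --pt "0 0 0.015 0" --pt "0 0 0.028 0" --pt "0 0 0.032 0" --pt "0 0 0.032 0" --pt "0 0 0.032 0"

```text
clock: 16.3
eef_pos: [561.6, -398.9, 5.7]
eef_rot: [3.141, -0.0, -0.2]
wrist_force: [-0.7, 0.3, 0.5]
finger_gap: 60.2
finger_force: 0.0
```

Request:
move_arm --pt "0 0 0 0" --pt "0 0 0 0" --pt "0 0 0 0" --pt "0 0 0 0" --pt "0 0 0 0" --pt "0 0 0 0" --pt "0 0 0 0" --jaw 0.0 --squeeze 40

```text
clock: 17.0
eef_pos: [561.6, -398.7, 5.6]
eef_rot: [-3.142, -0.0, -0.2]
wrist_force: [-0.5, 1.5, 2.7]
finger_gap: 29.7
finger_force: 40.0
```

Request:
move_arm --pt "0 0 -0.015 0" --pt "0 0 -0.045 0" --pt "0 0 -0.08 0" --pt "0 0 -0.115 0" --pt "0 0 -0.13 0" --pt "0 0 -0.13 0"

```text
clock: 17.6
eef_pos: [562.0, -399.3, 137.7]
eef_rot: [3.14, -0.003, -0.2]
wrist_force: [-0.1, -0.2, -4.3]
finger_gap: 29.7
finger_force: 40.0
```

```bash
python3 - <<'E'
from m import *
print(go(*W(-2,-70),135,CY))
E
```

```text
[0.0214, -0.2761, 0.0027, -0.2373]
```

Request:
move_arm --pt "0.001 -0.01 0 -0.01" --pt "0.003 -0.03 0 -0.03" --pt "0.005 -0.055 0 -0.05" --pt "0.007 -0.085 0 -0.08" --pt "0.009 -0.115 0 -0.11" --pt "0.011 -0.145 0 -0.13" --pt "0.013 -0.175 0 -0.16" --pt "0.015 -0.205 0 -0.18" --pt "0.018 -0.235 0 -0.21" --pt "0.02 -0.26 0 -0.23" --pt "0.021 -0.272 0 -0.237" --pt "0.021 -0.276 0 -0.237"

```text
clock: 18.8
eef_pos: [636.8, -130.4, 134.3]
eef_rot: [-3.141, 0.002, 0.039]
wrist_force: [-0.4, 0.6, -4.3]
finger_gap: 30.1
finger_force: 40.0
```

Request:
move_arm --pt "0 0 0 0" --pt "0 0 0.015 0" --pt "0 0 0.035 0" --pt "0 0 0.05 0" --pt "0 0 0.06 0" --pt "0 0 0.066 0" --pt "0 0 0.068 0" --pt "0 0 0.068 0" --pt "0 0 0.068 0"

```text
clock: 19.7
eef_pos: [637.3, -132.6, 68.2]
eef_rot: [3.141, -0.001, 0.037]
wrist_force: [0.2, 0.2, -4.1]
finger_gap: 30.2
finger_force: 40.0
```

```bash
python3 - <<'E'
from m import *
print(go(*W(9,-70),66.6,CY), manip.read_state()["wrist_force"])
E
```

```text
[0.0116, 0.0005, 0.0016, -0.0001] [ 0.1551752   0.18273726 -4.1349856 ]
```

Request:
move_arm --pt "0.003 0 0.0015 0" --pt "0.006 0 0.0015 0" --pt "0.008 0 0.0015 0" --pt "0.009 0 0.0015 0" --pt "0.01 0 0.0015 0" --pt "0.01 0 0.0015 0"

```text
clock: 20.3
eef_pos: [647.0, -132.1, 65.9]
eef_rot: [3.142, -0.0, 0.037]
wrist_force: [-0.4, 0.3, -4.8]
finger_gap: 29.4
finger_force: 40.0
```

Request:
move_arm --pt "0.001 0 0 0" --pt "0.002 0 0 0" --pt "0.002 0 0 0" --pt "0.002 0 0 0"

```text
clock: 20.7
eef_pos: [648.6, -132.1, 65.8]
eef_rot: [-3.141, 0.001, 0.037]
wrist_force: [-4.0, 0.7, -2.3]
finger_gap: 29.6
finger_force: 40.0
```

Request:
move_arm --pt "0.0005 0 0.0005 0" --pt "0.001 0 0.001 0" --pt "0.001 0 0.0015 0" --pt "0.001 0 0.0015 0" --pt "0.001 0 0.0015 0"

```text
clock: 21.2
eef_pos: [648.8, -132.1, 65.6]
eef_rot: [-3.141, 0.003, 0.037]
wrist_force: [-18.5, 0.6, 11.6]
finger_gap: 29.6
finger_force: 40.0
```

Request:
move_arm --pt "0 0 -0.0005 0" --pt "0 0 -0.0005 0" --pt "0 0 -0.0005 0" --pt "0 0 -0.0005 0" --pt "0 0 -0.03 0" --pt "0 0 -0.075 0" --pt "0 0 -0.11 0" --pt "0 0 -0.11 0" --jaw 0.056

```text
clock: 22.0
eef_pos: [651.9, -132.4, 180.4]
eef_rot: [3.139, -0.009, 0.037]
wrist_force: [0.1, 0.1, 0.5]
finger_gap: 56.1
finger_force: 0.0
```

```bash
python3 - <<'E'
from m import *
print(manip.read_state()["eef_pos"],go(449.8,-22.5,140,.077))
s=cam("side"); m,_=copper(s)
P=cloud(s)
for b,sx,ce in blobs(m): 
  if sx[1]>120: print(sx,np.nanmedian(P[b],0).round())
E
```

```text
[ 651.85040991 -132.43535364  180.35546219] [-0.1979, -0.1173, 0.0404, -0.0401]
[370 141  26  17 341] [ 438. -245.   77.]
[284 157  28  14 310] [ 644. -119.   80.]
[321 184   9  21 149] [549. -19.  66.]
[349 211  31  17 421] [447.  -8.  21.]
[323 302  38  21 669] [442. 280.  22.]
```

Request:
move_arm --pt "-0.03 -0.018 0 -0.01" --pt "-0.07 -0.041 0 -0.02" --pt "-0.11 -0.065 0.01 -0.03" --pt "-0.15 -0.089 0.02 -0.04" --pt "-0.185 -0.11 0.03 -0.04" --pt "-0.198 -0.117 0.045 -0.04" --pt "-0.198 -0.117 0.09 -0.04" --pt "-0.198 -0.117 0.13 -0.04" --pt "-0.198 -0.117 0.14 -0.04" --pt "-0.198 -0.117 0.14 -0.04"

```text
clock: 23.05
eef_pos: [446.8, -22.3, 33.3]
eef_rot: [-3.141, 0.004, 0.077]
wrist_force: [0.5, -0.4, 0.9]
finger_gap: 55.7
finger_force: 0.0
```

```bash
python3 - <<'E'
from m import *
print(go(449.8,-22.3,5.5,.077))
c=cam("top"); m,_=copper(c);print(top_rect(c,22,(380,530,-100,60),9,m),top_rect(c,22,(380,530,200,340),9,m),top_rect(c,82,(570,720,-180,-80),9,m))
E
```

```text
[0.003, 0.0003, 0.0278, -0.0003]
None (array([444.6, 268.1,  72.1,  29.4,  15.3,   nan]), 307) (array([ 647.6, -133.6,   71.4,   29.6,    1.7,    nan]), 321)
```

Request:
move_arm --pt "0.003 0 0.01 0" --pt "0.003 0 0.022 0" --pt "0.003 0 0.028 0" --pt "0.003 0 0.028 0" --pt "0.003 0 0.028 0"

```text
clock: 23.6
eef_pos: [450.8, -22.2, 6.5]
eef_rot: [-3.142, 0.0, 0.077]
wrist_force: [0.0, -0.3, 0.0]
finger_gap: 56.0
finger_force: 0.0
```

Request:
move_arm --pt "0 0 0 0" --pt "0 0 0 0" --pt "0 0 0 0" --pt "0 0 0 0" --pt "0 0 0 0" --pt "0 0 0 0" --pt "0 0 0 0" --jaw 0.0

```text
clock: 24.3
eef_pos: [450.9, -22.0, 6.7]
eef_rot: [-3.141, -0.0, 0.077]
wrist_force: [-2.0, 3.3, 5.2]
finger_gap: 29.5
finger_force: 40.0
```

Request:
move_arm --pt "0 0 -0.015 0" --pt "0 0 -0.045 0" --pt "0 0 -0.08 0" --pt "0 0 -0.115 0" --pt "0 0 -0.13 0" --pt "0 0 -0.13 0"

```text
clock: 24.9
eef_pos: [451.4, -22.4, 137.9]
eef_rot: [3.141, -0.003, 0.077]
wrist_force: [-0.3, -0.0, -3.9]
finger_gap: 29.7
finger_force: 40.0
```

```bash
python3 - <<'E'
from m import *
print(go(*W(-2,0),135,CY))
E
```

```text
[0.1802, 0.0547, 0.0029, 0.0398]
```

Request:
move_arm --pt "0.01 0.003 0 0.01" --pt "0.03 0.009 0 0.02" --pt "0.055 0.017 0 0.03" --pt "0.085 0.026 0 0.04" --pt "0.115 0.035 0 0.04" --pt "0.14 0.043 0 0.04" --pt "0.165 0.05 0 0.04" --pt "0.177 0.054 0 0.04" --pt "0.18 0.055 0 0.04" --pt "0.18 0.055 0 0.04" --pt "0.18 0.055 0 0.04"

```text
clock: 26.0
eef_pos: [633.8, -63.0, 135.6]
eef_rot: [-3.141, 0.001, 0.037]
wrist_force: [0.4, 0.3, -3.4]
finger_gap: 29.6
finger_force: 40.0
```

Request:
move_arm --pt "0 0 0.015 0" --pt "0 0 0.035 0" --pt "0 0 0.05 0" --pt "0 0 0.06 0" --pt "0 0 0.066 0" --pt "0 0 0.069 0" --pt "0.003 0 0.069 0" --pt "0.006 0 0.069 0" --pt "0.009 0 0.069 0" --pt "0.009 0 0.069 0" --pt "0.009 0 0.069 0"

```text
clock: 27.1
eef_pos: [643.5, -62.8, 67.6]
eef_rot: [3.142, -0.0, 0.037]
wrist_force: [0.2, 0.1, -3.4]
finger_gap: 29.7
finger_force: 40.0
```

Request:
move_arm --pt "0.001 0 0 0" --pt "0.002 0 0 0" --pt "0.003 0 0 0" --pt "0.003 0 0 0" --pt "0.003 0 0 0"

```text
clock: 27.6
eef_pos: [646.4, -62.7, 67.4]
eef_rot: [-3.142, 0.0, 0.037]
wrist_force: [-0.0, -0.3, -3.8]
finger_gap: 29.8
finger_force: 40.0
```

Request:
move_arm --pt "0.001 0 0 0" --pt "0.002 0 0 0" --pt "0.002 0 0 0" --pt "0.002 0 0 0"

```text
clock: 28.0
eef_pos: [647.6, -62.7, 67.3]
eef_rot: [-3.141, 0.003, 0.037]
wrist_force: [-7.4, -0.9, 0.2]
finger_gap: 29.8
finger_force: 40.0
```

Request:
move_arm --pt "0.0005 0 0.0005 0" --pt "0.0005 0 0.001 0" --pt "0.0005 0 0.0015 0" --pt "0.0005 0 0.0015 0" --pt "0.0005 0 0.0015 0"

```text
clock: 28.5
eef_pos: [647.7, -62.7, 66.7]
eef_rot: [-3.141, 0.003, 0.037]
wrist_force: [-16.6, 0.2, 9.9]
finger_gap: 29.5
finger_force: 40.0
```

Request:
move_arm --pt "0 0 -0.0005 0" --pt "0 0 -0.0005 0" --pt "0 0 -0.0005 0" --pt "0 0 -0.0005 0" --pt "0 0 -0.03 0" --pt "0 0 -0.075 0" --pt "0 0 -0.11 0" --pt "0 0 -0.11 0" --jaw 0.056

```text
clock: 29.3
eef_pos: [650.9, -62.9, 181.7]
eef_rot: [3.14, -0.009, 0.037]
wrist_force: [0.0, -0.8, 0.1]
finger_gap: 56.0
finger_force: 0.0
```

```bash
python3 - <<'E'
from m import *
print(manip.read_state()["eef_pos"],go(444.8,268.1,140,.262))
c=cam("top"); m,_=copper(c);print(top_rect(c,22,(350,560,180,380),9,m),top_rect(c,82,(570,720,-180,-90),9,m))
E
```

```text
[650.85283314 -62.87594803 181.73787433] [-0.1937, -0.3384, 0.0417, -0.2251]
(array([444.7, 268. ,  72.1,  29.5,  15.3,   nan]), 317) None
```

Request:
move_arm --pt "-0.02 -0.035 0 -0.02" --pt "-0.045 -0.08 0 -0.05" --pt "-0.07 -0.125 0 -0.09" --pt "-0.095 -0.17 0 -0.12" --pt "-0.12 -0.215 0 -0.15" --pt "-0.145 -0.26 0 -0.18" --pt "-0.17 -0.3 0.01 -0.21" --pt "-0.188 -0.332 0.02 -0.226" --pt "-0.191 -0.338 0.03 -0.226" --pt "-0.191 -0.338 0.04 -0.226" --pt "-0.191 -0.338 0.04 -0.226"

```text
clock: 30.45
eef_pos: [445.4, 267.1, 134.0]
eef_rot: [3.141, 0.003, 0.262]
wrist_force: [-0.5, -0.8, -0.6]
finger_gap: 56.3
finger_force: 0.0
```

```bash
python3 - <<'E'
from m import *
print(manip.read_state()["eef_pos"],go(444.8,268.1,5.5,.264))
c=cam("top");P=cloud(c);k=np.zeros(P.shape[:2],bool);k[215:265,100:170]=1
for lo,hi in((40,80),(80,100),(100,140)):
  q=P[k&(P[...,2]>lo)&(P[...,2]<hi)]
  if len(q): print(lo,len(q),np.nanpercentile(q[:,:2],[2,50,98],axis=0).round())
m,_=copper(c); print(top_rect(c,82,(570,720,-110,-20),9,m),top_rect(c,82,(570,720,-180,-90),9,m))
E
```

```text
[445.36204955 267.05918437 133.96760804] [-0.0003, -0.0012, 0.1285, -0.0018]
(array([644.6, -65.4,  72. ,  29.9,   2.9,   nan]), 337) (array([ 647.5, -133.7,   71.4,   29.3,    1.7,    nan]), 332)
```

```bash
python3 - <<'E'
from m import *
for n,(u0,u1,v0,v1) in dict(top=(95,175,210,270),side=(285,365,325,399)).items():
  c=np.load(n+"0.npy",allow_pickle=True).item();P=cloud(c)[v0:v1,u0:u1].reshape(-1,3)
  for lo,hi in((20,50),(50,80),(80,105),(105,140)):
    q=P[(P[:,2]>lo)&(P[:,2]<hi)]
    if len(q)>5: print(n,lo,len(q),np.percentile(q[:,:2],[3,50,97],axis=0).round().tolist())
E
```

```text
top 20 75 [[409.0, 371.0], [436.0, 379.0], [473.0, 393.0]]
top 50 273 [[396.0, 368.0], [436.0, 378.0], [490.0, 420.0]]
top 80 931 [[403.0, 374.0], [441.0, 403.0], [483.0, 449.0]]
top 105 334 [[420.0, 389.0], [443.0, 416.0], [465.0, 440.0]]
side 20 278 [[399.0, 432.0], [431.0, 454.0], [472.0, 464.0]]
side 50 676 [[393.0, 418.0], [430.0, 459.0], [483.0, 467.0]]
side 80 1645 [[399.0, 394.0], [433.0, 438.0], [479.0, 462.0]]
side 105 610 [[417.0, 397.0], [440.0, 421.0], [463.0, 447.0]]
```

Vise edge is about y≥374 above z=80, and the gripper body reaches y≈363, so it clears. I'll descend on insert A.

Request:
move_arm --pt "0 -0.0005 0.03 0" --pt "0 -0.001 0.06 0" --pt "0 -0.001 0.09 0" --pt "0 -0.001 0.115 -0.001" --pt "0 -0.001 0.124 -0.001" --pt "0 -0.001 0.127 -0.001" --pt "0 -0.001 0.127 -0.001" --pt "0 -0.001 0.127 -0.001"

```text
clock: 31.3
eef_pos: [446.2, 269.2, 10.2]
eef_rot: [-3.141, -0.002, 0.263]
wrist_force: [0.1, 0.4, -0.2]
finger_gap: 55.9
finger_force: 0.0
```

Request:
move_arm --pt "0 0 0 0" --pt "0 0 0 0" --pt "0 0 0 0" --pt "0 0 0 0" --pt "0 0 0 0" --pt "0 0 0 0" --pt "0 0 0 0" --jaw 0.0

```text
clock: 32.0
eef_pos: [445.5, 269.4, 9.3]
eef_rot: [-3.141, -0.001, 0.264]
wrist_force: [-2.0, 2.3, 6.2]
finger_gap: 29.5
finger_force: 40.0
```

Request:
move_arm --pt "0 0 -0.015 0" --pt "0 0 -0.045 0" --pt "0 0 -0.08 0" --pt "0 0 -0.115 0" --pt "0 0 -0.13 0" --pt "0 0 -0.13 0"

```text
clock: 32.6
eef_pos: [445.9, 269.2, 140.4]
eef_rot: [-3.141, -0.003, 0.264]
wrist_force: [-0.6, -0.3, -4.1]
finger_gap: 29.5
finger_force: 40.0
```

```bash
python3 - <<'E'
from m import *
print(go(*W(-2,70),135,CY))
E
```

```text
[0.1119, 0.302, 0.0054, 0.2268]
```

Request:
move_arm --pt "0.004 0.01 0 0.01" --pt "0.011 0.03 0 0.02" --pt "0.02 0.055 0 0.04" --pt "0.031 0.085 0 0.06" --pt "0.043 0.115 0 0.09" --pt "0.054 0.145 0 0.11" --pt "0.066 0.18 0 0.14" --pt "0.078 0.21 0 0.16" --pt "0.09 0.242 0 0.18" --pt "0.1 0.27 0 0.2" --pt "0.109 0.294 0 0.22" --pt "0.112 0.302 0 0.227"

```text
clock: 33.8
eef_pos: [632.3, 3.8, 136.2]
eef_rot: [3.141, 0.004, 0.033]
wrist_force: [1.1, -0.5, -4.8]
finger_gap: 29.4
finger_force: 40.0
```

Request:
move_arm --pt "0 0 0 0" --pt "0 0 0.015 0" --pt "0 0 0.035 0" --pt "0 0 0.05 0" --pt "0 0 0.06 0" --pt "0 0 0.065 0" --pt "0.003 0 0.068 0" --pt "0.006 0 0.068 0" --pt "0.009 0 0.068 0" --pt "0.009 0 0.068 0" --pt "0.009 0 0.068 0"

```text
clock: 34.9
eef_pos: [641.4, 7.0, 71.2]
eef_rot: [3.142, -0.0, 0.037]
wrist_force: [-0.1, 0.4, -4.7]
finger_gap: 29.4
finger_force: 40.0
```

```bash
python3 - <<'E'
from m import *
print(go(*W(9,70),69.3,CY), manip.read_state()["wrist_force"])
E
```

```text
[0.0023, -0.0002, 0.0019, -0.0002] [-0.12119521  0.40693788 -4.73420658]
```

Request:
move_arm --pt "0.001 0 0.001 0" --pt "0.002 0 0.001 0" --pt "0.003 0 0.001 0" --pt "0.003 0 0.001 0" --pt "0.003 0 0.001 0"

```text
clock: 35.4
eef_pos: [643.3, 7.1, 69.9]
eef_rot: [-3.142, 0.003, 0.037]
wrist_force: [-8.9, 0.2, -0.1]
finger_gap: 29.6
finger_force: 40.0
```

Request:
move_arm --pt "0.0005 0 0.0005 0" --pt "0.0005 0 0.001 0" --pt "0.0005 0 0.0015 0" --pt "0.0005 0 0.0015 0" --pt "0.0005 0 0.0015 0"

```text
clock: 35.9
eef_pos: [643.4, 7.1, 69.4]
eef_rot: [3.142, 0.004, 0.037]
wrist_force: [-17.6, -0.7, 11.1]
finger_gap: 29.6
finger_force: 40.0
```

Request:
move_arm --pt "0 0 -0.0005 0" --pt "0 0 -0.0005 0" --pt "0 0 -0.0005 0" --pt "0 0 -0.0005 0" --pt "0 0 -0.03 0" --pt "0 0 -0.075 0" --pt "0 0 -0.11 0" --pt "0 0 -0.11 0" --jaw 0.056

```text
clock: 36.7
eef_pos: [646.7, 7.2, 184.2]
eef_rot: [3.141, -0.009, 0.037]
wrist_force: [0.2, 0.3, 0.4]
finger_gap: 56.3
finger_force: 0.0
```

```bash
python3 - <<'E'
from m import *
print(manip.read_state()["eef_pos"],go(*W(-85,40),140,CY))
E
```

```text
[646.66398967   7.15701822 184.21596475] [-0.0969, 0.0298, 0.0442, -0.0001]
```

Request:
move_arm --pt "-0.03 0.02 0 0" --pt "-0.07 0.05 0 0" --pt "-0.11 0.08 0 0" --pt "-0.15 0.12 0 0" --pt "-0.19 0.16 0 0" --pt "-0.22 0.2 0 0" --pt "-0.24 0.23 0 0" --pt "-0.25 0.24 0 0" --pt "-0.25 0.24 0 0" --pt "-0.25 0.24 0 0"

```text
clock: 37.7
eef_pos: [404.1, -241.2, 178.2]
eef_rot: [-3.141, 0.0, 0.037]
wrist_force: [0.8, -0.2, -0.5]
finger_gap: 56.2
finger_force: 0.0
```

```bash
cat > chk.py <<'E'
from m import *
def chk(c,y0=-250,y1=480,line=True):
    m,hsv=copper(c); P=cloud(c)
    for b,sx,ce in blobs(m&(P[...,0]>570)&(P[...,0]<740)&(P[...,2]>72)&(P[...,1]>y0)&(P[...,1]<y1),100):
        v,u=np.nonzero(b); q=P[b]
        print("ins",top_rect(c,82,tuple(np.r_[np.nanmedian(q[:,0])+np.array([-60,60]),np.nanmedian(q[:,1])+np.array([-40,40])]),9,m), "zmax",np.nanpercentile(q[:,2],95).round(1))
    y=(abs(hsv[...,0].astype(int)-25)<7)&(hsv[...,1]>90)&(hsv[...,2]>80)
    for b,sx,ce in blobs(y,4):
        print("yel",ce.round(1),sx[4],np.nanmedian(P[b],0).round(1))
    r=(((hsv[...,0]<6)|(hsv[...,0]>174))&(hsv[...,1]>150)&(P[...,2]>75)&(P[...,2]<100)&(P[...,0]<620)&(P[...,0]>400))
    for b,sx,ce in blobs(r,20): print("red",np.array(plane(c,*ce,90)).round(1),sx[4])
    k=(abs(P[...,2]-97)<6)&(P[...,0]>590)&(P[...,0]<690)&(hsv[...,2]<70)
    for b,sx,ce in blobs(k,20): print("post",np.array(plane(c,*ce,98)).round(1),sx[4])
E
python3 - <<'E'
from chk import *
c=cam("top"); s=cam("side"); chk(c); print(go(*W(-85,40),140,CY))
a=c["frame"][90:240,220:420]; b=s["frame"][100:250,220:420]
cv2.imwrite("pics/s5.png",np.hstack([cv2.resize(a,None,fx=2,fy=2),cv2.resize(b,None,fx=2,fy=2)]))
E
```

```text
ins (array([644.6, -65.4,  71.9,  29.9,   2.8,   nan]), 336) zmax 89.7
ins (array([ 647.5, -133.6,   71.4,   29.4,    1.7,   81.9]), 332) zmax 89.6
ins (array([6.417e+02, 4.300e+00, 7.080e+01, 2.850e+01, 4.000e-01,       nan]), 327) zmax 89.7
yel [627.   29.5] 4 [ 1425.7 -1401.9  -592.2]
yel [631.   59.5] 4 [ 1282.7 -1400.5  -592.4]
yel [236.2  97.6] 1872 [817.9 198.9  11.2]
yel [336.3 136.4] 9 [693.3 -58.3  71.6]
yel [218.7 147. ] 24 [680.5 237.8  14.9]
yel [218.5 187.3] 35 [576.9 233.5  15.3]
yel [337.9 181.9] 7 [585.  -63.8  52.9]
yel [522.  374.5] 4 [ 284.9 -205.5  540.9]
red [550.7 -24.9  90. ] 44
post [ 644.4 -224.4   98. ] 46
[0.1545, -0.2089, 0.0382, 0.0013]
```

View pics/s5.png

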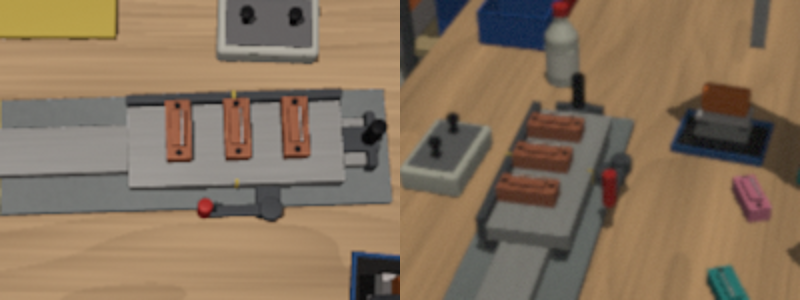

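All three inserts stand against the fence, at (178,130), (237,127) and (295,127) in the crop. Next I unlock the lever at the red knob, (205,208).

Request:
move_arm --pt "0.02 -0.027 0 0" --pt "0.05 -0.068 0 0" --pt "0.08 -0.108 0 0" --pt "0.11 -0.149 0 0" --pt "0.14 -0.19 0 0" --pt "0.1545 -0.209 0 0" --pt "0.1545 -0.209 0.03 0" --pt "0.1545 -0.209 0.06 0" --pt "0.1545 -0.209 0.06 0" --pt "0.1545 -0.209 0.06 0" --jaw 0.045 --squeeze 25

```text
clock: 38.8
eef_pos: [550.7, -26.5, 119.0]
eef_rot: [-3.141, 0.0, 0.038]
wrist_force: [0.3, 0.3, -0.4]
finger_gap: 45.1
finger_force: 0.0
```

```bash
python3 - <<'E'
from h import *
print(go(550.8,-26,57,CY))
E
```

```text
[0.0001, -0.0004, 0.062, 0.0009]
```

Request:
move_arm --pt "0 0 0.025 0" --pt "0 0 0.05 0" --pt "0 0 0.06 0" --pt "0 0 0.061 0" --pt "0 0 0.061 0"

```text
clock: 39.3
eef_pos: [551.2, -27.3, 58.9]
eef_rot: [3.141, -0.002, 0.037]
wrist_force: [0.1, 0.1, 0.9]
finger_gap: 45.5
finger_force: 0.0
```

Request:
move_arm --pt "0 0 0 0" --pt "0 0 0 0" --pt "0 0 0 0" --pt "0 0 0 0" --pt "0 0 0 0" --pt "0 0 0 0" --jaw 0.0

```text
clock: 39.9
eef_pos: [550.6, -25.6, 57.9]
eef_rot: [-3.139, -0.001, 0.037]
wrist_force: [-0.2, 13.1, 3.2]
finger_gap: 17.6
finger_force: 25.0
```

Request:
move_arm --pt "-0.008 -0.001 0 0" --pt "-0.016 0.001 0 0" --pt "-0.0235 0.003 0 0" --pt "-0.031 0.0055 0 0" --pt "-0.0385 0.009 0 0" --pt "-0.045 0.013 0 0" --pt "-0.0515 0.018 0 0" --pt "-0.0575 0.0235 0 0" --pt "-0.0625 0.0295 0 0" --pt "-0.0675 0.036 0 0" --pt "-0.0715 0.043 0 0" --pt "-0.0745 0.05 0 0"

```text
clock: 41.1
eef_pos: [472.1, -76.5, 57.0]
eef_rot: [-3.134, 0.014, 0.038]
wrist_force: [-49.1, 29.3, 41.2]
finger_gap: 15.8
finger_force: 31.8
```

Request:
move_arm --pt "-0.0025 0.0075 0 0" --pt "-0.004 0.0155 0 0" --pt "-0.005 0.0235 0 0" --pt "-0.0055 0.029 0 0" --pt "-0.0055 0.029 0 0" --pt "-0.0055 0.029 0 0"

```text
clock: 41.7
eef_pos: [469.6, -109.2, 56.6]
eef_rot: [-3.14, 0.009, 0.037]
wrist_force: [-26.3, -4.4, 10.1]
finger_gap: 17.6
finger_force: 25.0
```

Request:
move_arm --pt "0 0 0 0" --pt "0 0 0 0" --pt "0 0 0 0" --pt "0 0 0 0" --pt "0 0 -0.02 0" --pt "0 0 -0.06 0" --pt "0 0 -0.1 0" --pt "0 0 -0.1 0" --jaw 0.045

```text
clock: 42.5
eef_pos: [475.5, -109.7, 162.3]
eef_rot: [3.139, -0.008, 0.037]
wrist_force: [0.4, -1.2, -0.3]
finger_gap: 45.0
finger_force: 0.0
```

Request:
move_arm --pt "-0.01 0.03 0 0" --pt "-0.02 0.07 0 0" --pt "-0.04 0.11 0 0" --pt "-0.05 0.15 0 0" --pt "-0.06 0.18 0 0" --pt "-0.06 0.2 0 0" --pt "-0.06 0.2 0 0" --pt "-0.06 0.2 0 0"

```text
clock: 43.3
eef_pos: [420.6, -310.8, 156.7]
eef_rot: [-3.141, 0.001, 0.036]
wrist_force: [-1.5, 0.1, 0.1]
finger_gap: 45.3
finger_force: 0.0
```

```bash
python3 - <<'E'
from chk import *
c=cam("top"); s=cam("side"); chk(c)
a=c["frame"][90:240,220:420]; b=s["frame"][100:250,220:420]
cv2.imwrite("pics/s6.png",np.hstack([cv2.resize(a,None,fx=2,fy=2),cv2.resize(b,None,fx=2,fy=2)]))
E
```

```text
ins (array([644.7, -69. ,  71.5,  29.9,   2.1,   nan]), 327) zmax 89.9
ins (array([ 647.6, -137.3,   71.9,   29.3,    3. ,    nan]), 321) zmax 89.4
ins (array([6.418e+02, 6.000e-01, 7.170e+01, 2.890e+01, 2.700e+00,       nan]), 324) zmax 89.9
yel [625.5  46. ] 4 [ 1359.4 -1402.   -608.9]
yel [626.5  52. ] 4 [ 1330.1 -1402.5  -610.7]
yel [236.1  97.6] 1868 [817.9 198.9  11.2]
yel [338.  136.5] 12 [692.1 -62.7  72.2]
yel [218.7 147. ] 24 [680.1 237.5  15.7]
yel [218.5 187.3] 35 [577.5 233.5  14.8]
yel [339.4 181.3] 7 [584.7 -66.9  58.5]
red [ 475.8 -108.6   90. ] 47
post [ 644.3 -227.9   98. ] 47
```

View pics/s6.png

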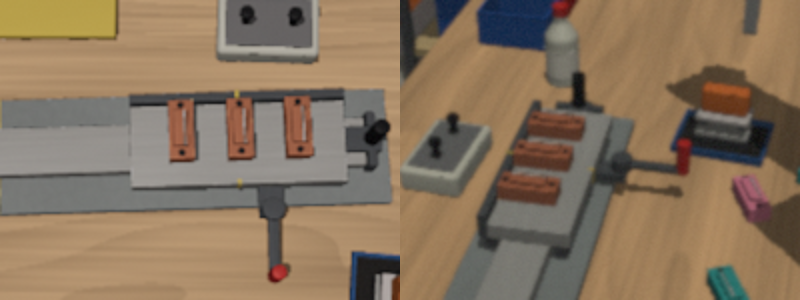

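The lever now points straight out to the robot, knob at (279,272) in the crop, and the carriage crept about 3.6 mm while free. Next I grip the push post and slide about 300.6 mm.

```bash
python3 - <<'E'
from h import *
print(go(644,-229,140,CY))
E
```

```text
[0.226, -0.0728, 0.0171, 0.0007]
```

Request:
move_arm --pt "0.03 -0.01 0 0" --pt "0.07 -0.023 0 0" --pt "0.11 -0.036 0 0" --pt "0.15 -0.049 0 0" --pt "0.19 -0.062 0 0" --pt "0.22 -0.071 0 0" --pt "0.226 -0.073 0 0" --pt "0.226 -0.073 0.01 0" --pt "0.226 -0.073 0.03 0" --pt "0.226 -0.073 0.03 0" --pt "0.226 -0.073 0.03 0" --jaw 0.036 --squeeze 30

```text
clock: 44.5
eef_pos: [643.1, -230.3, 127.6]
eef_rot: [-3.141, 0.001, 0.036]
wrist_force: [-0.7, 0.8, -0.7]
finger_gap: 36.1
finger_force: 0.0
```

```bash
python3 - <<'E'
from h import *
print(go(644,-229,63,CY))
E
```

```text
[0.0009, -0.0013, 0.0646, -0.0009]
```

Request:
move_arm --pt "0 -0.001 0.01 0" --pt "0 -0.001 0.025 0" --pt "0 -0.001 0.045 0" --pt "0 -0.001 0.058 0" --pt "0 -0.001 0.062 0" --pt "0 -0.001 0.062 0" --pt "0 -0.001 0.062 0"

```text
clock: 45.2
eef_pos: [644.3, -229.2, 66.2]
eef_rot: [3.141, -0.001, 0.037]
wrist_force: [0.0, 0.4, -0.3]
finger_gap: 35.9
finger_force: 0.0
```

Request:
move_arm --pt "0 0 0 0" --pt "0 0 0 0" --pt "0 0 0 0" --pt "0 0 0 0" --pt "0 0 0 0" --pt "0 0 0 0" --jaw 0.0

```text
clock: 45.8
eef_pos: [644.2, -229.3, 66.0]
eef_rot: [3.141, -0.001, 0.037]
wrist_force: [-1.1, -1.8, 5.7]
finger_gap: 19.4
finger_force: 30.0
```

Request:
move_arm --pt "0 -0.001 0 0" --pt "0 -0.003 0 0" --pt "0 -0.007 0 0" --pt "0 -0.013 0 0" --pt "0 -0.021 0 0" --pt "0 -0.03 0 0" --pt "0 -0.039 0 0" --pt "0 -0.048 0 0" --pt "0 -0.055 0 0" --pt "0 -0.06 0 0" --pt "0 -0.062 0 0" --pt "0 -0.062 0 0"

```text
clock: 47.0
eef_pos: [641.8, -167.1, 66.0]
eef_rot: [3.141, -0.001, 0.037]
wrist_force: [-2.4, -1.7, 5.9]
finger_gap: 19.7
finger_force: 30.0
```

```bash
python3 - <<'E'
from chk import *
print(manip.read_state()["wrist_force"]); c=cam("top"); chk(c)
E
```

```text
[-2.37278813 -1.68707856  5.8528692 ]
ins (array([642.8,  -6.7,  72.9,  29.1,   2.6,  82. ]), 323) zmax 89.9
ins (array([644.7, -75.4,  71.7,  29.9,   2.4,   nan]), 338) zmax 89.5
ins (array([640. ,  63.2,  73.1,  28.5,   1.2,   nan]), 337) zmax 89.8
yel [625.7  45.3] 6 [ 1358.1 -1399.   -606.2]
yel [626.8  50.9] 9 [ 1336.2 -1403.5  -609.4]
yel [236.2  97.6] 1870 [817.6 199.3  11.2]
yel [633.4  89.9] 7 [ 1147.8 -1401.4  -600.3]
yel [637.2 105.5] 4 [ 1071.1 -1401.3  -594. ]
yel [311.9 137.2] 12 [ 6.901e+02 -2.000e-01  7.190e+01]
yel [218.7 147. ] 24 [680.7 237.7  15.2]
yel [218.5 187.3] 35 [577.3 233.3  14.4]
yel [313.1 182.6] 7 [581.9  -3.6  55. ]
red [472.9 -46.3  90. ] 47
```

Request:
move_arm --pt "0 -0.001 0 0" --pt "0 -0.004 0 0" --pt "0 -0.01 0 0" --pt "0 -0.019 0 0" --pt "0 -0.03 0 0" --pt "0 -0.042 0 0" --pt "0 -0.054 0 0" --pt "0 -0.066 0 0" --pt "0 -0.078 0 0" --pt "0 -0.09 0 0" --pt "0 -0.102 0 0" --pt "0 -0.114 0 0"

```text
clock: 48.25
eef_pos: [637.4, -53.6, 66.0]
eef_rot: [3.14, -0.0, 0.036]
wrist_force: [-3.3, -7.1, 6.6]
finger_gap: 19.7
finger_force: 30.0
```

Request:
move_arm --pt "0 -0.012 0 0" --pt "0 -0.024 0 0" --pt "0 -0.036 0 0" --pt "0 -0.048 0 0" --pt "0 -0.06 0 0" --pt "0 -0.072 0 0" --pt "0 -0.084 0 0" --pt "0 -0.096 0 0" --pt "0 -0.106 0 0" --pt "0 -0.113 0 0" --pt "0 -0.117 0 0" --pt "0 -0.118 0 0"

```text
clock: 49.45
eef_pos: [632.8, 64.7, 66.0]
eef_rot: [3.141, 0.001, 0.037]
wrist_force: [-5.1, -6.6, 9.9]
finger_gap: 19.2
finger_force: 30.0
```

Request:
move_arm --pt "0 -0.001 0 0" --pt "0 -0.002 0 0" --pt "0 -0.003 0 0" --pt "0 -0.003 0 0" --pt "0 -0.003 0 0"

```text
clock: 49.95
eef_pos: [632.7, 67.3, 66.0]
eef_rot: [3.141, 0.001, 0.037]
wrist_force: [-5.1, -4.9, 9.8]
finger_gap: 19.3
finger_force: 30.0
```

```bash
python3 - <<'E'
from chk import *
c=cam("top"); chk(c)
s=cam("side"); 
hsv=cv2.cvtColor(s["frame"],cv2.COLOR_BGR2HSV);P=cloud(s)
y=(abs(hsv[...,0].astype(int)-25)<7)&(hsv[...,1]>90)&(hsv[...,2]>80)
for b,sx,ce in blobs(y,4): print("side",ce.round(1),sx[4],np.nanmedian(P[b],0).round(1))
a=cv2.resize(c["frame"][120:210,160:280],None,fx=5,fy=5,interpolation=cv2.INTER_CUBIC)
cv2.imwrite("pics/s7.png",a)
E
```

```text
ins (array([630.7, 297.1,  73.1,  28.5,   3.3,   nan]), 334) zmax 90.1
ins (array([632.9, 226.2,  71.6,  28.5,   2.6,   nan]), 323) zmax 89.7
yel [623.2  28.2] 4 [ 1444.7 -1401.4  -610.4]
yel [625.9  45. ] 7 [ 1359.7 -1401.2  -603.4]
yel [227.7  95.7] 1338 [826.2 230.2  11.3]
yel [633.   89.5] 4 [ 1145.8 -1397.7  -599. ]
yel [288.  95.] 7 [662.1  41.8 360.3]
yel [297.  105.5] 8 [718.8  32.9 187.2]
yel [296.8 122.2] 4 [631.8  28.1 317. ]
yel [297. 128.] 5 [614.1  27.2 337.6]
yel [214.5 140.5] 8 [680.5 234.3  72. ]
yel [217.8 189.7] 26 [570.9 232.2  15.1]
side [258.   51.2] 4 [ 1313.9 -1596.   -204.5]
side [263.4  51.8] 5 [ 1278.6 -1589.9  -205.3]
side [270.9  51.8] 8 [ 1240.7 -1601.3  -205.6]
side [275.   51.2] 8 [ 1222.  -1621.6  -206.5]
side [285.   52.5] 25 [ 1159.6 -1617.7  -205.9]
side [235.  54.] 4 [ 1423.9 -1524.2  -201.9]
side [256.   62.8] 643 [ 1270.2 -1432.7  -206.7]
side [245.  115.5] 4 [666.  123.6 340.7]
side [232.5 121.2] 71 [ 1458.9 -1446.5  -589.8]
side [286.6 182.4] 5 [600.1 100.2 179.7]
side [182.9 261.4] 2127 [814.6 217.8  11.5]
side [233.6 257.3] 9 [679.6 232.4  71.7]
side [284.9 269.4] 8 [570.3 231.3  60. ]
side [289.  285.2] 22 [564.  231.8  15.5]
side [613.5 290.5] 4 [-92.8  84.9   6.5]
```

View pics/s7.png

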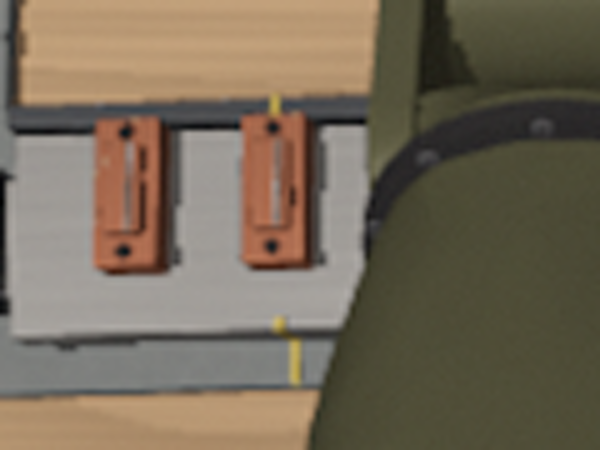

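The carriage is close to the mark. In the crop its lines are at (275,103) and (279,323), and the base line is at (295,360), offset by parallax. I'll measure with sub-pixel centroids on both planes.

```bash
cat > line.py <<'E'
from chk import *
def cen(c,u0,u1,v0,v1,h):
    f=c["frame"].astype(float)[v0:v1,u0:u1]; w=np.minimum(f[...,1],f[...,2])-f[...,0]
    w=np.clip(w-np.median(w)-15,0,None); v,u=np.mgrid[v0:v1,u0:u1]
    p=plane(c,(w*u).sum()/w.sum(),(w*v).sum()/w.sum(),h); return p,w.sum()
def yp(p): return round(-p[0]*np.sin(CY)+p[1]*np.cos(CY),2)
def rep(c,items):
    for n,a in items: p,w=cen(c,*a); print(n,p[:2].round(1),"y'",yp(p),int(w))
E
python3 - <<'E'
from line import *
t0=np.load("top0.npy",allow_pickle=True).item(); s0=np.load("side0.npy",allow_pickle=True).item()
rep(t0,[("T mark rear",(212,226,139,154,15)),("T mark front",(212,226,179,197,15))])
rep(s0,[("S mark rear",(224,246,272,282,15)),("S mark front",(270,302,279,290,15))])
c=cam("top"); s=cam("side")
rep(c,[("T fence",(210,220,138,143,72)),("T edge",(211,221,181,187,60)),("T mark",(212,226,188,197,15))])
rep(s,[("S fence",(228,240,253,262,72)),("S edge",(278,292,265,273,60)),("S mark",(278,300,281,290,15))])
E
```

```text
T mark rear [685.1 237.7] y' 212.19 1665
T mark front [576.4 233.2] y' 211.67 1725
S mark rear [688.  236.3] y' 210.72 1140
S mark front [564.6 230.6] y' 209.52 1954
T fence [680.8 234.4] y' 209.05 318
T edge [574.4 230. ] y' 208.63 309
T mark [564.8 232.7] y' 211.64 933
S fence [679.3 233.8] y' 208.49 98
S edge [572.6 230.5] y' 209.11 161
S mark [559.2 231.5] y' 210.69 1026
```

```bash
python3 - <<'E'
from line import *
import line, h
line.CY=0.0405
t0=np.load("top0.npy",allow_pickle=True).item(); s0=np.load("side0.npy",allow_pickle=True).item(); t1=np.load("t1.npy",allow_pickle=True).item()
rep(t0,[("T mark rear",(212,226,139,154,15)),("T mark front",(212,226,179,197,15)),("T fence0",(331,342,133,141,72)),("T edge0",(332,344,178,185,60))])
rep(t1,[("T fence1",(331,342,133,141,72)),("T edge1",(332,344,178,185,60))])
rep(s0,[("S mark rear",(224,246,272,282,15)),("S mark front",(270,302,279,290,15)),("S fence0",(268,281,173,181,72))])
c=cam("top")
rep(c,[("T fence",(210,220,138,143,72)),("T edge",(211,221,181,187,60))])
p=manip.read_state()["eef_pos"]; print(p)
E
```

```text
T mark rear [685.1 237.7] y' 209.77 1665
T mark front [576.4 233.2] y' 209.62 1725
T fence0 [690.2 -59.1] y' -87.02 355
T edge0 [585.4 -63.1] y' -86.74 275
T fence1 [690.1 -59.1] y' -87.01 382
T edge1 [585.3 -63.1] y' -86.73 304
S mark rear [688.  236.3] y' 208.28 1140
S mark front [564.6 230.6] y' 207.52 1954
S fence0 [699.  -61.9] y' -90.12 89
T fence [680.7 234.4] y' 206.64 317
T edge [574.4 230. ] y' 206.59 306
[632.68794964  67.33506323  65.99168668]
```

Request:
move_arm --pt "0 -0.001 0 0" --pt "0 -0.002 0 0" --pt "0 -0.003 0 0" --pt "0 -0.003 0 0" --pt "0 -0.003 0 0"

```text
clock: 50.7
eef_pos: [632.6, 70.3, 66.0]
eef_rot: [3.141, 0.001, 0.037]
wrist_force: [-6.4, -4.4, 9.5]
finger_gap: 19.5
finger_force: 30.0
```

```bash
python3 - <<'E'
from line import *
import line
line.CY=0.0405
c=cam("top"); s=cam("side")
rep(c,[("T fence",(209,219,138,143,72)),("T edge",(210,220,181,187,60)),("T mark",(212,226,188,197,15))])
rep(s,[("S fence",(227,240,254,263,72)),("S edge",(278,292,266,274,60)),("S mark",(278,300,281,290,15))])
a=cv2.resize(c["frame"][125:205,190:250],None,fx=6,fy=6,interpolation=cv2.INTER_CUBIC);b=cv2.resize(s["frame"][235:315,215:305],None,fx=4.8,fy=6,interpolation=cv2.INTER_CUBIC)
cv2.imwrite("pics/s8.png",np.hstack([a,b]))
E
```

```text
T fence [680.4 237.1] y' 209.36 273
T edge [574.1 233. ] y' 209.58 315
T mark [564.7 232.4] y' 209.38 952
S fence [679.2 237.1] y' 209.36 97
S edge [572.4 232.7] y' 209.37 190
S mark [559.2 231.6] y' 208.72 1000
```

View pics/s8.png

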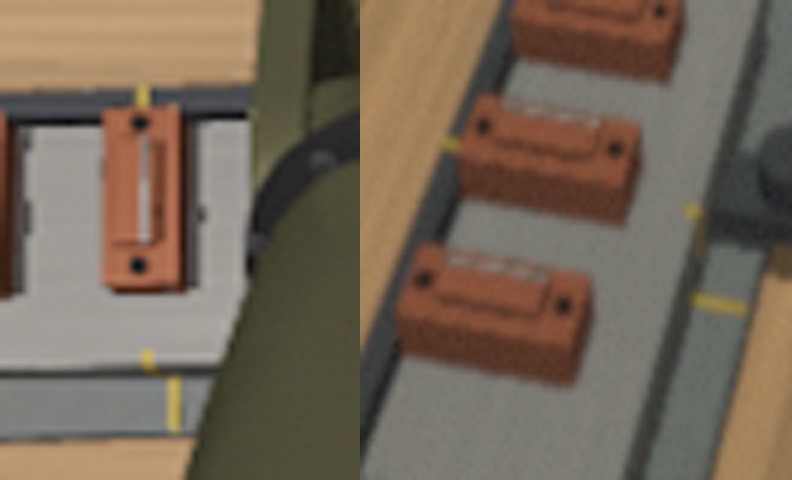

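Both views now agree to within 0.7 mm, with the base line and both carriage lines at y'≈209.4. I'll release the post, lift clear and turn the tool round half a turn, so it can follow the lever without bracing radially.

Request:
move_arm --pt "0 0 0 0" --pt "0 0 0 0" --pt "0 0 0 0" --pt "0 0 -0.01 0" --pt "0 0 -0.03 0" --pt "0 0 -0.06 0" --pt "0 0 -0.09 0" --pt "-0.03 0.02 -0.1 -0.1" --pt "-0.07 0.05 -0.1 -0.2" --pt "-0.11 0.09 -0.1 -0.3" --pt "-0.15 0.13 -0.1 -0.42" --pt "-0.19 0.17 -0.1 -0.55" --jaw 0.036

```text
clock: 52.0
eef_pos: [461.2, -92.6, 166.2]
eef_rot: [3.141, -0.001, 0.592]
wrist_force: [1.2, -1.0, 0.5]
finger_gap: 36.0
finger_force: 0.0
```

Request:
move_arm --pt "0 0 0 -0.14" --pt "0 0 0 -0.28" --pt "0 0 0 -0.42" --pt "0 0 0 -0.56" --pt "0 0 0 -0.7" --pt "0 0 0 -0.84" --pt "0 0 0 -0.98" --pt "0 0 0 -1.12" --pt "0 0 0 -1.26" --pt "0 0 0 -1.4" --pt "0 0 0 -1.54" --pt "0 0 0 -1.6"

```text
clock: 53.2
eef_pos: [462.8, -91.6, 166.2]
eef_rot: [3.141, 0.001, 2.192]
wrist_force: [0.5, -0.7, -0.2]
finger_gap: 36.0
finger_force: 0.0
```

Request:
move_arm --pt "0 0 0 -0.14" --pt "0 0 0 -0.28" --pt "0 0 0 -0.42" --pt "0 0 0 -0.56" --pt "0 0 0 -0.7" --pt "0 0 0 -0.84" --pt "0 0 0 -0.95" --pt "0 0 0 -0.99" --pt "0 0 0 -0.99" --pt "0 0 0 -0.99" --jaw 0.03

```text
clock: 54.2
eef_pos: [462.8, -91.6, 165.9]
eef_rot: [-3.142, 0.001, -3.108]
wrist_force: [-0.3, -0.1, 0.2]
finger_gap: 30.3
finger_force: 0.0
```

```bash
python3 - <<'E'
from line import *
import line
line.CY=0.0405
c=cam("top"); s=cam("side"); chk(c)
print(manip.read_state()["joints"].round(2),manip.read_state()["eef_rot"])
rep(c,[("T fence",(209,219,138,143,72)),("T edge",(210,220,181,187,60)),("T mark",(212,226,188,197,15))])
rep(s,[("S fence",(227,240,254,263,72)),("S edge",(278,292,266,274,60)),("S mark",(278,300,281,290,15))])
hsv=cv2.cvtColor(s["frame"],cv2.COLOR_BGR2HSV);P=cloud(s)
r=((hsv[...,0]<6)|(hsv[...,0]>174))&(hsv[...,1]>140)&(P[...,2]>45)&(P[...,2]<100)&(P[...,0]<620)&(P[...,0]>400)&(P[...,1]>100)
print("S red",np.nanpercentile(P[r],[10,50,90],axis=0).round(1),r.sum())
E
```

```text
ins (array([630.5, 299.3,  73.4,  28.5,   3.6,   nan]), 331) zmax 90.0
ins (array([632.8, 230.9,  71.6,  28.3,   2.6,   nan]), 314) zmax 89.7
ins (array([635.7, 160.1,  71.5,  28.2,   2.2,  82.5]), 314) zmax 89.7
yel [236.2  97.6] 1867 [817.7 198.7  11.3]
yel [635.5  91.5] 6 [ 1135.3 -1404.6  -595.4]
yel [213.5 140.5] 8 [680.  236.8  72.5]
yel [214.3 184.8] 6 [573.7 233.3  59.1]
yel [218.6 191.5] 18 [565.8 232.2  15.2]
red [463.6 188.1  90. ] 48
post [632.1  69.3  98. ] 49
[-0.27  0.16  1.78  0.    1.19 -1.88] [-3.14156518e+00  2.82472573e-04 -3.10745594e+00]
T fence [680.5 237.1] y' 209.32 257
T edge [574.2 233. ] y' 209.61 285
T mark [564.8 232.7] y' 209.67 869
S fence [679.3 237. ] y' 209.34 84
S edge [572.5 232.7] y' 209.29 162
S mark [559.4 231.6] y' 208.76 926
S red [[455.8 191.3  54.7]
 [460.8 198.4  76.2]
 [465.9 200.1  90.2]] 120
```

```bash
python3 - <<'E'
from h import *
print(go(463.4,188.9,120,-3.1075))
E
```

```text
[-0.0103, 0.2803, 0.0457, 0.0]
```

Request:
move_arm --pt "-0.002 0.04 0 0" --pt "-0.004 0.085 0 0" --pt "-0.006 0.13 0 0" --pt "-0.007 0.175 0 0" --pt "-0.009 0.22 0 0" --pt "-0.01 0.26 0 0" --pt "-0.01 0.28 0.01 0" --pt "-0.01 0.28 0.03 0" --pt "-0.01 0.28 0.045 0" --pt "-0.01 0.28 0.045 0" --pt "-0.01 0.28 0.045 0" --jaw 0.036 --squeeze 10

```text
clock: 55.4
eef_pos: [462.9, 188.5, 120.9]
eef_rot: [3.142, -0.0, -3.107]
wrist_force: [0.4, 1.3, 0.4]
finger_gap: 35.9
finger_force: 0.0
```

```bash
python3 - <<'E'
from h import *
print(go(463.4,188.9,57,-3.1))
E
```

```text
[-0.0005, 0.0003, 0.0639, -0.0069]
```

Request:
move_arm --pt "0 0 0.015 -0.007" --pt "0 0 0.035 -0.007" --pt "0 0 0.055 -0.007" --pt "0 0 0.062 -0.007" --pt "0 0 0.063 -0.007" --pt "0 0 0.063 -0.007" --pt "0 0 0.063 -0.007"

```text
clock: 56.1
eef_pos: [463.4, 188.7, 58.5]
eef_rot: [3.141, 0.002, -3.099]
wrist_force: [-0.1, -0.2, 0.3]
finger_gap: 36.2
finger_force: 0.0
```

Request:
move_arm --pt "0 0 0 0" --pt "0 0 0 0" --pt "0 0 0 0" --pt "0 0 0 0" --jaw 0.022

```text
clock: 56.5
eef_pos: [463.0, 188.8, 57.7]
eef_rot: [3.141, 0.001, -3.099]
wrist_force: [-0.6, 2.6, 1.8]
finger_gap: 21.9
finger_force: 1.2
```

```bash
python3 - <<'E'
from h import *
st=manip.read_state(); print(st["eef_pos"],st["wrist_force"],st["finger_gap"])
y=.0405; piv=np.array([543.4,192.2])
for th in list(np.arange(1.45,-.02,-.12))+[0,-.03]:
    k=np.array([-80*np.sin(th),80*np.cos(th)]); c,s=np.cos(y),np.sin(y)
    p=piv+[c*k[0]-s*k[1],s*k[0]+c*k[1]]
    print(round(th,2),go(p[0],p[1],57,-3.1+(th-1.57),st))
E
```

```text
[462.95255178 188.79634913  57.7306856 ] [-0.57607565  2.60166281  1.81052096] 21.905942202022228
1.45 [-0.0011, 0.0098, 0.0007, 0.1206]
1.33 [-0.0029, 0.0192, 0.0007, 0.2406]
1.21 [-0.0057, 0.0284, 0.0007, 0.3606]
1.09 [-0.0097, 0.0371, 0.0007, 0.4806]
0.97 [-0.0146, 0.0453, 0.0007, 0.6006]
0.85 [-0.0205, 0.0529, 0.0007, 0.7206]
0.73 [-0.0273, 0.0597, 0.0007, 0.8406]
0.61 [-0.0348, 0.0657, 0.0007, 0.9606]
0.49 [-0.043, 0.0707, 0.0007, 1.0806]
0.37 [-0.0517, 0.0746, 0.0007, 1.2006]
0.25 [-0.0609, 0.0776, 0.0007, 1.3206]
0.13 [-0.0703, 0.0793, 0.0007, 1.4406]
0.01 [-0.0799, 0.08, 0.0007, 1.5606]
0 [-0.0807, 0.08, 0.0007, 1.5706]
-0.03 [-0.0831, 0.08, 0.0007, 1.6006]
```

Request:
move_arm --pt "0 0.003 0 0.03" --pt "0 0.006 0 0.08" --pt "-0.001 0.01 0 0.12" --pt "-0.002 0.0145 0 0.18" --pt "-0.003 0.019 0 0.24" --pt "-0.0045 0.024 0 0.3" --pt "-0.0055 0.0285 0 0.36" --pt "-0.0075 0.033 0 0.42" --pt "-0.0095 0.037 0 0.48" --pt "-0.012 0.041 0 0.54" --pt "-0.0145 0.0455 0 0.6" --pt "-0.0175 0.049 0 0.66"

```text
clock: 57.7
eef_pos: [477.8, 238.1, 57.2]
eef_rot: [-3.14, -0.001, 2.521]
wrist_force: [-3.4, -2.4, 0.8]
finger_gap: 22.0
finger_force: 1.4
```

```bash
python3 - <<'E'
from line import *
import line
line.CY=0.0405
st=manip.read_state(); print(st["wrist_force"].round(1),st["finger_gap"])
s=cam("side")
rep(s,[("S fence",(227,240,254,263,72)),("S edge",(278,292,266,274,60)),("S mark",(278,300,281,290,15))])
y=.0405; piv=np.array([543.4,192.2])
for th in list(np.arange(.85,-.02,-.08))+[0,-.03,-.06]:
    k=np.array([-80*np.sin(th),80*np.cos(th)]); c,sn=np.cos(y),np.sin(y)
    p=piv+[c*k[0]-sn*k[1],sn*k[0]+c*k[1]]
    print(round(th,2),go(p[0],p[1],57,-3.1+(th-1.57),st))
E
```

```text
[-3.4 -2.4  0.8] 22.00388766213098
S fence [679.1 237. ] y' 209.29 115
S edge [572.6 232.7] y' 209.28 194
S mark [563.4 230.7] y' 207.7 535
0.85 [-0.0002, 0.0056, 0.0002, 0.0582]
0.77 [-0.0009, 0.0119, 0.0002, 0.1382]
0.69 [-0.002, 0.0182, 0.0002, 0.2182]
0.61 [-0.0036, 0.0244, 0.0002, 0.2982]
0.53 [-0.0058, 0.0304, 0.0002, 0.3782]
0.45 [-0.0084, 0.0363, 0.0002, 0.4582]
0.37 [-0.0115, 0.0419, 0.0002, 0.5382]
0.29 [-0.015, 0.0472, 0.0002, 0.6182]
0.21 [-0.0189, 0.0523, 0.0002, 0.6982]
0.13 [-0.0232, 0.057, 0.0002, 0.7782]
0.05 [-0.0279, 0.0614, 0.0002, 0.8582]
0 [-0.031, 0.0639, 0.0002, 0.9082]
-0.03 [-0.0329, 0.0654, 0.0002, 0.9382]
-0.06 [-0.0349, 0.0668, 0.0002, 0.9682]
```

Carriage unmoved and the forces are small (about 4 N tangential), so I'll carry on.

Request:
move_arm --pt "0 0.0055 0 0.06" --pt "-0.001 0.012 0 0.14" --pt "-0.002 0.018 0 0.22" --pt "-0.0035 0.0245 0 0.3" --pt "-0.006 0.0305 0 0.38" --pt "-0.0085 0.0365 0 0.46" --pt "-0.0115 0.042 0 0.54" --pt "-0.015 0.047 0 0.62" --pt "-0.019 0.0525 0 0.7" --pt "-0.023 0.057 0 0.78" --pt "-0.028 0.0615 0 0.86" --pt "-0.031 0.064 0 0.91"

```text
clock: 58.95
eef_pos: [540.4, 272.5, 57.2]
eef_rot: [-3.141, 0.0, 1.612]
wrist_force: [-2.8, 1.5, 0.9]
finger_gap: 22.2
finger_force: 1.5
```

```bash
python3 - <<'E'
from h import *
st=manip.read_state(); print(st["joints"].round(2))
y=.0405; piv=np.array([543.4,192.2])
for th in (0,-.03,-.06,-.09):
    k=np.array([-80*np.sin(th),80*np.cos(th)]); c,sn=np.cos(y),np.sin(y)
    p=piv+[c*k[0]-sn*k[1],sn*k[0]+c*k[1]]
    print(round(th,2),go(p[0],p[1],57,-3.1-1.57,st))
E
```

```text
[0.41 0.57 1.49 0.   1.07 0.36]
0 [-0.0003, -0.0003, 0.0002, -0.0012]
-0.03 [-0.0004, 0.0021, 0.0002, -0.0012]
-0.06 [-0.0005, 0.0045, 0.0002, -0.0012]
-0.09 [-0.0006, 0.0069, 0.0002, -0.0012]
```

Pushing a little further, to the locked stop.

Request:
move_arm --pt "0 0.001 0 0" --pt "0 0.002 0 0" --pt "0 0.003 0 0" --pt "0 0.003 0 0"

```text
clock: 59.35
eef_pos: [543.2, 272.7, 57.3]
eef_rot: [-3.141, -0.0, 1.615]
wrist_force: [-3.5, 1.8, -0.7]
finger_gap: 21.9
finger_force: 2.0
```

Request:
move_arm --pt "0 0.001 0 0" --pt "0 0.002 0 0" --pt "0 0.002 0 0" --pt "0 0.002 0 0"

```text
clock: 59.75
eef_pos: [543.5, 272.7, 57.0]
eef_rot: [-3.137, 0.001, 1.615]
wrist_force: [-16.7, 0.9, 5.4]
finger_gap: 21.8
finger_force: 8.2
```

Stop reached (16.7 N). I'll back off, open the jaw, lift, retreat and inspect.

Request:
move_arm --pt "0 -0.002 0 0" --pt "0 -0.004 0 0" --pt "0 -0.004 0 0" --pt "0 -0.004 0 0" --pt "0 -0.004 -0.02 0" --pt "0 -0.004 -0.06 0" --pt "0 -0.004 -0.1 0" --pt "0 -0.004 -0.12 0" --pt "0 -0.004 -0.12 0" --jaw 0.032

```text
clock: 60.65
eef_pos: [542.8, 272.9, 180.9]
eef_rot: [3.136, -0.002, 1.614]
wrist_force: [0.7, 0.9, 0.9]
finger_gap: 31.7
finger_force: 0.0
```

Request:
move_arm --pt "-0.03 -0.01 0 0" --pt "-0.07 -0.03 0 0" --pt "-0.11 -0.05 0 0" --pt "-0.15 -0.07 0 0" --pt "-0.19 -0.09 0 0" --pt "-0.23 -0.1 0 0" --pt "-0.27 -0.11 0 0" --pt "-0.31 -0.12 0 0" --pt "-0.35 -0.12 0 0" --pt "-0.38 -0.12 0 0" --pt "-0.4 -0.12 0 0" --pt "-0.4 -0.12 0 0"

```text
clock: 61.85
eef_pos: [438.4, -134.0, 176.3]
eef_rot: [-3.14, -0.0, 1.611]
wrist_force: [0.7, 0.4, 0.5]
finger_gap: 32.0
finger_force: 0.0
```

```bash
python3 - <<'E'
from line import *
import line
line.CY=0.0405
c=cam("top"); s=cam("side"); chk(c)
rep(c,[("T fence",(209,219,138,143,72)),("T edge",(210,220,181,187,60)),("T mark rear",(212,226,139,154,15)),("T mark",(212,226,188,197,15))])
rep(s,[("S fence",(227,240,254,263,72)),("S edge",(278,292,266,274,60)),("S mark",(278,300,281,290,15))])
m,_=copper(c);print(top_rect(c,86,(380,500,-330,-190),6,m))
a=c["frame"][80:280,90:450]; b=s["frame"][80:380,150:450]
cv2.imwrite("pics/s9.png",np.hstack([cv2.resize(a,(440,400),interpolation=cv2.INTER_AREA),cv2.resize(b,(360,400))]))
E
```

```text
ins (array([630.5, 299.3,  73.1,  28.5,   3.6,   nan]), 326) zmax 90.0
ins (array([632.7, 230.9,  71.7,  28.3,   2.6,  82.3]), 325) zmax 89.6
ins (array([635.7, 161.3,  71.3,  26.2,   1.9,   nan]), 313) zmax 89.7
yel [236.2  97.6] 1865 [817.8 199.   11.2]
yel [635.2  90. ] 5 [ 1143.7 -1403.2  -595.5]
yel [638.3 111.5] 6 [ 1042.3 -1400.9  -593.2]
yel [213.3 140.4] 9 [680.7 237.5  72.7]
yel [214.3 184.8] 6 [573.5 233.7  58.6]
yel [218.5 191.2] 17 [566.5 232.   15.5]
red [539.3 268.5  90. ] 47
post [632.3  69.4  98. ] 48
T fence [680.3 237.1] y' 209.41 248
T edge [574.2 233. ] y' 209.58 283
T mark rear [696.4 251.6] y' 223.22 381
T mark [565.5 232.8] y' 209.7 806
S fence [679.1 237. ] y' 209.31 83
S edge [572.7 232.6] y' 209.21 161
S mark [569.1 232.1] y' 208.88 405
None
```

View pics/s9.png

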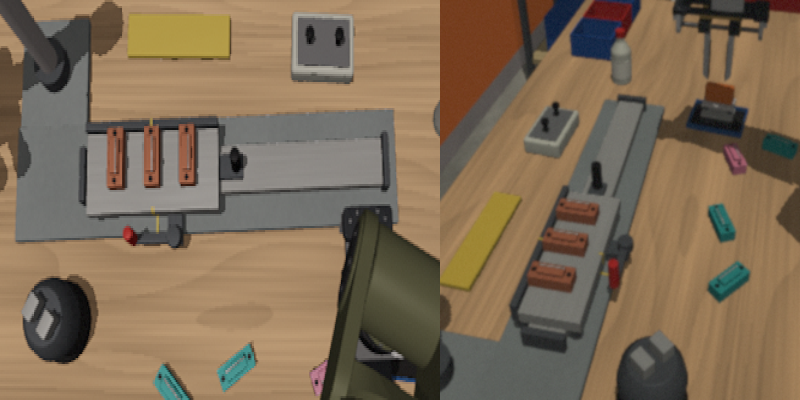

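The carriage is on the mark and locked, with the lever along +y and the knob at (130,235). All three inserts are against the fence, the stone is in its rest, and the bystanders have not moved.

```bash
python3 -c "
from cell import manip
print(manip.sign_off())"
```

```text
the job is handed in; nothing more can be done
None
```

The job is done and handed in at about 62 s of the 210 s: the bed was dressed there and back, the stone is in its rest, three inserts are square to the fence, and the carriage is locked within about 1 mm of the mark.

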